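# Ready the spindle sander: clear the deck, slide the lock home, fit the sleeve

## Robot

A 6-joint arm with a two-finger parallel gripper is mounted at the origin on the work surface. World frame = base frame: x ahead of the robot, y to its left, z up, the work surface at z = 0. Lengths are in m, angles in rad, forces in N, time in s.
With the tool pointing down it reaches from about 0.35 to 0.85 m from the base axis. Payload 8.1 kg.
Tool frame: the origin (TCP) lies on the centre line of the jaws, within the pads' length; the fingertips stand 19 mm ahead of it and the grasp point (between the pads) is the TCP (robot.tips_ahead is the distance from the TCP to the fingertips, in m); y points along the fingers, z is the direction in which the jaws open and shut, and the axes are right-handed (so a half turn about y gives the same grasp; the last joint's range is limited). The gripper opens to 93 mm and grips with 3 to 60 N. Pads are 15 mm wide; open, the fingers measure 128 mm over their backs; the gripper's body (75 mm by 188 mm) begins 65 mm behind the grasp point.
Start: joints at [1.028, 0.13, 1.488, -0, 1.523, -0.085], TCP at [0.265, 0.538, 0.238] pointing down, gripper open.
Joint ranges: [-2.96, 2.96], [-0.89, 2.26], [0.02, 2.5], [-1.34, 4.48], [0, 2.73], [-2.66, 2.66]. Speed limits (rad/s): [2.39, 2.39, 2.79, 3.14, 3.14, 3.14].

## Interface

Orientations are given as a rotation vector (axis times angle).
In Python, from plant import robot, imaging, models gives the robot as it stands.
- The arm moves only by the tool carry_out, never from a script. Its argument "motion" is one flat list of numbers, 7 for each row, row after row: the shift along the tool's x, y, z in m, then the turn, a rotation vector about the tool's x, y, z in degrees, then the opening, from -1 (shut) to 1 (fully open). A call has exactly 5 rows; each row shifts and turns the pose as measured when the row begins, along the tool's axes as they then stand; what a row does not reach is not made up. A row lasts 1/10 s, in which the tool goes at most 50 mm and 8.59 degrees, less where a joint would pass 70% of its speed; a pose out of reach is approached as far as the arm can. A call is refused whole if a number of a shift passes 0.05 or a number of a turn 8.59, either way. A call with a gripper value outside its range is refused whole. The fingers move at their own pace and stop on an object; "squeeze" is the grip in N (left out, the last holds). Time passes only in rows, so rows that do not move let the fingers close, or fill a call up. It gives the time, the measured TCP pose, the force and the opening at its end, in the units of the state.
- robot.read_state(): the state, without advancing time (a new reading comes with each control period).
- imaging.read_camera(name): name is "scene" or "top" or "wrist"; returns the picture (400x640x3 uint8, blue, green, red); there is no depth.
- imaging.camera_model(name): a dict with "K" (3x3 intrinsics, pixels), "position" and "orientation" of the camera in the world. Camera axes: x right, y down, z forward; pixel columns grow to the right and rows downward; lengths in m; the calibration is good to about 2 mm. A picture is of the moment at which its call begins: read the wrist's pose just before it. camera_model takes no time and is no camera call; for the wrist camera it gives the pose at the moment of the call.
- robot.close_job(): hands the job in, once; it reports no verdict.
Trained networks look in the newest picture that a camera, given by its name, has taken for a name from the list of things; names that differ only in an ending like _2 or _b are one class to them, and where a whole thing is asked for, a point or a joint stands for the part that bears it (a point fixed in the world has none). Each returns a list of dicts, best first, with "confidence" (0 to 1); they miss things now and then, are a little off and sometimes report something else, mostly with a low value. They report only what shows in the picture. A call takes as long as a camera call.
- models.outline_of(camera, thing): "pixels" (400x640 bool, what is visible of it) and "pixel" ([column, row] in pixels, amid what is visible of it).
The state is a dict: "t": time; "q": joint angles; "dq": joint speeds; "joint_torque": joint torques, N m; "tool_pos": TCP position; "orientation": TCP orientation; "force": force on the tool from outside, world axes, zero at the start; "wrist_torque": the same for the moment, N m; "opening": finger opening in m.
Only numpy, scipy, OpenCV 4.12 (cv2) and the standard library are available. Lean on these libraries where they do the work, as an engineer would, in place of code of your own. Each camera call takes 0.05 s, during which the arm holds its last target.

## Task

Get the small spindle sander ready for work: first lift the wood offcut off its control deck and leave it in the scrap tray, then push the spindle-lock slide (the square tab in the row nearer the spindle) fully home against its stop block. After that, put the sanding sleeve whose bore suits the spindle over it and lower it all the way down onto the flange without letting it drop. Leave the round dust slide, the other two sleeves and the glass where they are, and the lock home.

Things in the scene. Friction and masses are not known exactly. Their poses are not given: they have to be found in the camera images.
- sander: Grey bench spindle sander, fixed, 250 (x) by 200 mm (y). Origin: centre of its underside, on the bench; front (-x) to the robot, turned up to 0.3 rad. Its x -125 to -5 mm is a flat control deck 60 mm high, with two slides that move along its y: lock at x = -55, dust slide at x = -105 mm. Its x -5 to 125 mm is a steel table 100 mm high, with the spindle at x = 60, y = 0.
- spindle_seat (a point): Spindle axis at the flange's upper face (104 mm above the bench), where the sleeve's underside must rest. The steel spindle, 16 mm diameter, rises 50 mm above it to a tapered tip; the flange is 34 mm in diameter, 4 mm thick.
- lock (a joint): Lock slide position in m: 0 is the free end (the sander's y = -60 mm), 0.12 is fully home against the stop block (y = +60 mm); it starts between 0 and 0.02. Stays where it is left; about 2 N moves it.
- lock_top (a point): Top centre of the lock slide's black square tab, 27 mm above the deck; the tab is 22 mm across the track and 16 mm along it. It moves towards the sander's +y when pushed home.
- lock_stop (a point): Foot of the lock's stop block on the deck, at the middle of the face the tab comes home against: a dark steel block 30 mm across the track, 14 mm along it, 16 mm high.
- dust_top (a point): Top centre of the dust slide's round black knob (18 mm diameter, 17 mm high), in the front row, 50 mm in front of the lock's row, at a random place along its track. Not to be moved.
- offcut: Loose dark wood offcut, 20 mm (x) by 44 mm (y) by 18 mm high, lying on the deck across the lock's way between tab and stop block, its length within 0.5 rad of the track. Origin: centre of its underside.
- tray: Scrap tray, fixed, open plastic box 160 mm (x) by 150 mm (y), 45 mm high, walls and floor 4 to 5 mm, with thin wood shavings in it. Left or right of the sander. Origin: centre of its underside.
- board: Plywood board, fixed, 160 by 150 by 12 mm, on the other side of the sander from the tray, carrying the three sleeves. Origin: centre of its underside.
- sleeve_mid: Middle-sized sanding sleeve: upright brown tube, outer diameter 40 mm, bore 21 mm, 55 mm high, standing on the plywood board (the three sleeves swap places). Origin: centre of its underside; z along its bore, up. The one that fits the 16 mm spindle.
- sleeve_small: Smallest sanding sleeve: upright brown tube, outer diameter 30 mm, bore 12 mm, 55 mm high, standing on the plywood board (the three sleeves swap places). Origin: centre of its underside; z along its bore, up. Too narrow for the spindle; not to be moved.
- sleeve_big: Biggest sanding sleeve: upright brown tube, outer diameter 54 mm, bore 34 mm, 55 mm high, standing on the plywood board (the three sleeves swap places). Origin: centre of its underside; z along its bore, up. Far too loose for the spindle; not to be moved.
- glass: Drinking glass, 64 mm diameter, 85 mm high, between robot and sander. Not to be moved. Origin: centre of its underside.

How it is judged:
On the way, in this order (a step that is already met when the one before it is completed fails the run):
1. the offcut lies released in the scrap tray (x of offcut in the frame of tray between -0.076 and 0.076 m and y of offcut in the frame of tray between -0.071 and 0.071 m and z of offcut in the frame of tray below 0.035 m and contact force between the fingers and offcut below 0.1 N and linear speed of offcut below 0.05 m/s), for 0.2 s.
2. the lock slide is home against its stop block, the offcut still in the tray (all of step 1 and value of joint lock above 0.116 m), for 0.2 s.
3. the middle-sized sleeve sits on the spindle's flange, let go, with the lock still home (horizontal distance between sleeve_mid and spindle_seat below 0.004 m and z of sleeve_mid in the frame of spindle_seat between -0.003 and 0.003 m and angle between sleeve_mid's own z axis and vertical below 0.08 rad and contact force between the fingers and sleeve_mid below 0.1 N and linear speed of sleeve_mid below 0.02 m/s and value of joint lock above 0.116 m), for 0.2 s.
At the end, for the whole second after the job is handed in: The offcut lies in the scrap tray, at rest and released; the lock slide is within 4 mm of home; the middle-sized sleeve is over the spindle (axes within 4 mm), upright (0.08 rad), within 3 mm of the flange, released and at rest (all of step 1 and all of step 3); the robot touches nothing.
It fails at once if the sleeve for the spindle was let fall (over 0.55 m/s out of the fingers, a drop of about 15 mm) (linear speed of sleeve_mid above 0.55 m/s and contact force between the fingers and sleeve_mid below 0.1 N).
It fails at once if the dust slide was moved by more than 8 mm (distance of dust_top from where it was at the start of the episode above 0.008 m).
It fails at once if another sleeve was moved by more than 25 mm or tipped (distance of any of sleeve_small, sleeve_big from where it was at the start of the episode above 0.025 m or angle between any of sleeve_small, sleeve_big's own z axis and vertical above 0.5 rad).
It fails at once if the glass was moved by more than 30 mm or tipped (distance of glass from where it was at the start of the episode above 0.03 m or angle between glass's own z axis and vertical above 0.5 rad).
It also fails if it takes over 64 s, if anything falls off the work surface, if the arm or the gripper's body presses on something with over 40 N, if the wrist force passes 120 N, or if a joint passes its speed limit or range.

## Working session

There is one attempt and no reset: what is moved stays moved. The work goes in short steps, Python scripts to look and compute and a tool call to move; the robot and the scene stay as the last step left them, time stands still between calls to the robot, and variables do not carry over. Pictures are saved under pics/ and viewed, and the job is handed in when it is done.

Besides the shell and the picture viewer there is one more tool, called as a command line: name --argument value ..., lists and objects as JSON in quotes. carry_out: Moves the arm, as the interface text tells. Its arguments: {"type":"object","properties":{"motion":{"type":"array","items":{"type":"number"}},"squeeze":{"type":"number"}},"required":["motion"]}

```bash
ls; mkdir -p pics; python3 - <<'E'
from plant import robot, imaging, models
import cv2
s=robot.read_state();print({k:(v if not hasattr(v,'round') else v) for k,v in s.items()})
for c in ("scene","top"):
    im=imaging.read_camera(c);cv2.imwrite(f"pics/{c}0.png",im);print(c,imaging.camera_model(c))
E
```

```text
pics
{'t': 0.0, 'q': array([ 1.02759554e+00,  1.31186420e-01,  1.48924006e+00, -1.47534069e-05,
        1.52297399e+00, -8.53932516e-02]), 'dq': array([-6.27000848e-04, -3.79879198e-04,  1.92761843e-04, -3.40679445e-05,
        1.35237918e-03,  8.72313906e-04]), 'joint_torque': array([ 6.47920842e-05, -5.59859169e+01, -4.91758919e+01,  7.66956504e-02,
        3.59883439e-02, -1.81343976e-04]), 'tool_pos': array([0.26490428, 0.5377825 , 0.23659385]), 'orientation': array([-1.54255163,  0.35950774, -0.3586455 ]), 'force': array([-0.01280063, -0.62065793, -0.21989101]), 'wrist_torque': array([-0.01055837, -0.01630659,  0.01781567]), 'opening': 0.09279384087824012}
scene {'K': array([[481.58508862,   0.        , 319.12891297],
       [  0.        , 481.58508862, 201.17765278],
       [  0.        ,   0.        ,   1.        ]]), 'position': array([1.24254151, 0.09235197, 0.95600397]), 'orientation': array([-1.68613145, -1.95454653,  0.70150351])}
top {'K': array([[375.29228789,   0.        , 317.12620123],
       [  0.        , 375.29228789, 199.80568382],
       [  0.        ,   0.        ,   1.        ]]), 'position': array([0.34707117, 0.01464798, 1.03344387]), 'orientation': array([-2.09790745,  2.14521096, -0.22285633])}
```

View pics/scene0.png

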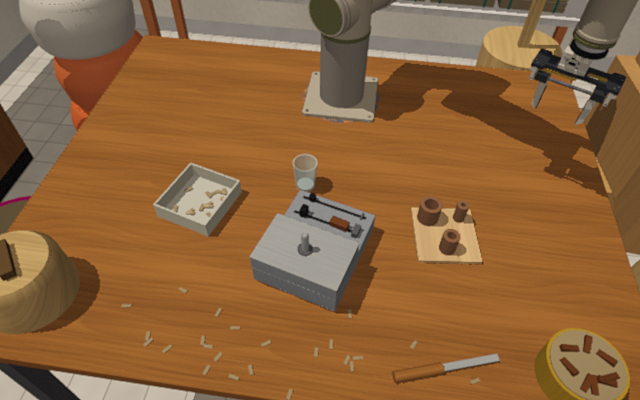

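View pics/top0.png

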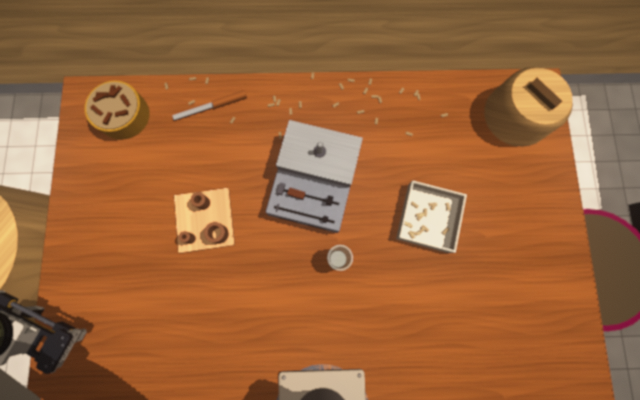

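```bash
cat > h.py <<'E'
from plant import robot, imaging, models
import numpy as np, cv2
from scipy.spatial.transform import Rotation as R
def ray(c,p,cm=None):
    m=cm or imaging.camera_model(c); d=R.from_rotvec(m["orientation"]).apply(np.linalg.solve(m["K"],[p[0],p[1],1.])); return np.array(m["position"]),d
def at(c,p,z,cm=None):
    o,d=ray(c,p,cm); return o+d*(z-o[2])/d[2]
def proj(c,X,cm=None):
    m=cm or imaging.camera_model(c); v=R.from_rotvec(m["orientation"]).inv().apply(np.atleast_2d(X)-m["position"]); u=v@np.array(m["K"]).T; return u[:,:2]/u[:,2:]
E
python3 - <<'E'
from h import *
ims={}
for c in ("scene","top"):
    im=imaging.read_camera(c)
    for t,z in (("sander",.1),("spindle_seat",.104),("lock_top",.087),("dust_top",.077),("lock_stop",.06),("offcut",.078),("tray",.045),("board",.012),("sleeve_mid",.067),("sleeve_small",.067),("sleeve_big",.067),("glass",.085)):
        for r in models.outline_of(c,t)[:2]:
            m=r["pixels"]; print(c,t,round(r["confidence"],2),np.round(r["pixel"]),m.sum(),at(c,r["pixel"],z).round(3))
            cv2.imwrite(f"pics/m_{c}_{t}.png",(m*255).astype(np.uint8)); break
    u=cv2.resize(im[60:280,160:480] if c=="top" else im[140:320,140:500],None,fx=2.2,fy=2.2,interpolation=cv2.INTER_CUBIC)
    cv2.imwrite(f"pics/{c}_z.png",u)
E
```

```text
scene sander 0.56 [310. 250.] 9354 [0.661 0.003 0.1  ]
scene spindle_seat 0.81 [314. 250.] 9147 [0.662 0.011 0.104]
scene lock_top 0.47 [304. 211.] 95 [ 0.547 -0.028  0.087]
scene dust_top 0.46 [312. 196.] 49 [ 0.491 -0.019  0.077]
scene lock_stop 0.95 [312. 249.] 9240 [0.631 0.003 0.06 ]
scene offcut 0.71 [339. 222.] 227 [0.56  0.056 0.078]
scene tray 0.95 [197. 198.] 3911 [ 0.514 -0.302  0.045]
scene board 0.82 [439. 238.] 2289 [0.518 0.299 0.012]
scene sleeve_mid 0.69 [447. 242.] 432 [0.571 0.303 0.067]
scene sleeve_small 0.52 [462. 212.] 247 [0.475 0.342 0.067]
scene sleeve_big 0.8 [429. 213.] 614 [0.492 0.264 0.067]
scene glass 0.56 [306. 173.] 692 [ 0.424 -0.044  0.085]
top sander 0.92 [317. 174.] 7266 [0.603 0.    0.1  ]
top dust_top 0.38 [326. 221.] 38 [ 0.482 -0.02   0.077]
top lock_stop 0.74 [316. 173.] 7164 [0.617 0.002 0.06 ]
top offcut 0.53 [204. 200.] 270 [0.544 0.296 0.078]
top tray 0.68 [432. 218.] 3698 [ 0.49  -0.305  0.045]
top board 0.6 [200. 217.] 2260 [0.512 0.324 0.012]
top sleeve_mid 0.61 [200. 201.] 266 [0.545 0.309 0.067]
top sleeve_small 0.69 [186. 239.] 175 [0.446 0.34  0.067]
top sleeve_big 0.94 [212. 234.] 362 [0.459 0.274 0.067]
top glass 0.58 [340. 259.] 501 [ 0.386 -0.051  0.085]
```

View pics/scene_z.png

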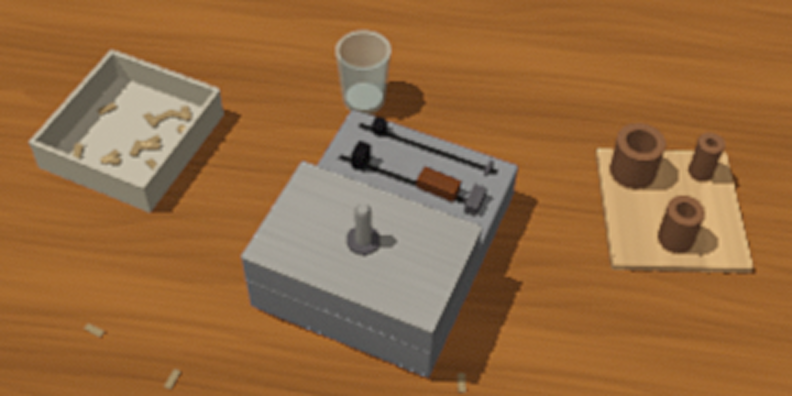

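View pics/top_z.png

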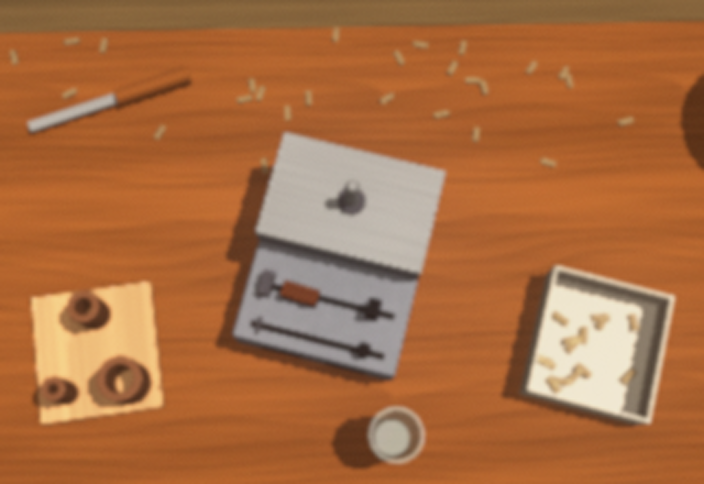

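```bash
cat > fit.py <<'E'
from h import *
from scipy.optimize import least_squares
S=lambda u,v:(140+u/2.2,140+v/2.2); T=lambda u,v:(160+u/2.2,60+v/2.2)
L=[[125,-100,100],[-5,-100,100],[-5,100,100],[125,100,100],[-125,-100,60],[-125,100,60]]
sc=[S(245,258),S(303,165),S(480,232),S(433,330),S(355,112),S(517,167)]
tp=[T(445,170),T(418,273),T(258,234),T(287,133),T(393,378),T(235,338)]
L=np.array(L)/1e3
def W(p,L=L):
    c,s=np.cos(p[2]),np.sin(p[2]); return np.c_[p[0]+c*L[:,0]-s*L[:,1],p[1]+s*L[:,0]+c*L[:,1],L[:,2]]
E
python3 - <<'E'
from fit import *
for n,cs in (("s",[("scene",sc)]),("t",[("top",tp)]),("b",[("scene",sc),("top",tp)])):
    f=lambda p:np.concatenate([(proj(c,W(p))-np.array(q)).ravel() for c,q in cs])
    r=least_squares(f,[.6,0,0]); print(n,r.x.round(4),np.sqrt((r.fun**2).mean()).round(2))
    print(W(r.x,np.array([[.06,0,.104]])).round(4), W(r.x,np.array([[.06,0,.154]])).round(4))
p=r.x
c,s=np.cos(p[2]),np.sin(p[2])
def loc(X): d=np.array(X[:2])-p[:2]; return np.round([c*d[0]+s*d[1],-s*d[0]+c*d[1]],4)
print("tab top s",loc(at("scene",S(362,150),.087)),"t",loc(at("top",T(372,307),.087)))
print("dust s",loc(at("scene",S(380,122),.077)),"t",loc(at("top",T(366,349),.077)))
for a,b,z in (((421,170),(300,285),.078),((460,178),(318,291),.078),((457,198),(316,304),.078),((417,188),(281,297),.078),((438,182),(300,293),.078)):
    print("off s",at("scene",S(*a),z).round(4),loc(at("scene",S(*a),z)),"t",at("top",T(*b),z).round(4),loc(at("top",T(*b),z)))
print("mid",at("scene",S(685,208),.067),at("top",T(85,304),.067))
print("small",at("scene",S(709,145),.067),at("top",T(54,388),.067))
print("big",at("scene",S(639,142),.067),at("top",T(122,378),.067))
print("glass",at("scene",S(363,47),.085),at("top",T(396,433),.085))
print("tray",[at("scene",S(*x),.045).round(3) for x in((112,52),(220,92),(150,190),(32,142))],[at("top",T(*x),.045).round(3) for x in((555,267),(674,296),(651,422),(527,390))])
E
```

```text
s [ 0.6069  0.0103 -0.2743] 1.24
[[ 0.6646 -0.0059  0.104 ]] [[ 0.6646 -0.0059  0.154 ]]
t [ 0.6042  0.0081 -0.2696] 0.88
[[ 0.6621 -0.0078  0.104 ]] [[ 0.6621 -0.0078  0.154 ]]
b [ 0.6055  0.0094 -0.272 ] 1.17
[[ 0.6633 -0.0068  0.104 ]] [[ 0.6633 -0.0068  0.154 ]]
tab top s [-0.0548 -0.0545] t [-0.0553 -0.0548]
dust s [-0.1065 -0.0568] t [-0.1037 -0.0599]
off s [0.5482 0.0363 0.078 ] [-0.0624  0.0105] t [0.5678 0.0557 0.078 ] [-0.0488  0.0345]
off s [0.5526 0.0781 0.078 ] [-0.0695  0.052 ] t [0.56   0.0345 0.078 ] [-0.0505  0.012 ]
off s [0.5792 0.0777 0.078 ] [-0.0437  0.0588] t [0.5444 0.0371 0.078 ] [-0.0663  0.0103]
off s [0.5726 0.0351 0.078 ] [-0.0386  0.016 ] t [0.5537 0.0783 0.078 ] [-0.0684  0.0525]
off s [0.5614 0.0559 0.078 ] [-0.055   0.0329] t [0.5581 0.0558 0.078 ] [-0.0582  0.032 ]
mid [0.54744929 0.31454554 0.067     ] [0.55253586 0.31254246 0.067     ]
small [0.45634282 0.34375946 0.067     ] [0.45306288 0.34472496 0.067     ]
big [0.46388414 0.26750415 0.067     ] [0.46302683 0.26587789 0.067     ]
glass [ 0.38388562 -0.05235097  0.085     ] [ 0.39116537 -0.0516327   0.085     ]
tray [array([ 0.4  , -0.355,  0.045]), array([ 0.443, -0.211,  0.045]), array([ 0.594, -0.25 ,  0.045]), array([ 0.549, -0.399,  0.045])] [array([ 0.592, -0.258,  0.045]), array([ 0.552, -0.402,  0.045]), array([ 0.399, -0.359,  0.045]), array([ 0.44 , -0.213,  0.045])]
```

```bash
cat >> h.py <<'E'
def plan(pos,head=None,n=5,mode="lin"):
    """head: desired heading (rad) of tool z axis in world (mod pi)"""
    s=robot.read_state(); r=R.from_rotvec(s["orientation"]); M=r.as_matrix(); p=s["tool_pos"]
    h=np.arctan2(M[1,2],M[0,2]); d=np.array(pos)-p
    print("t",round(s["t"],2),"pos",p.round(4),"head",h.round(3),"ydown",M[:,1].round(3),"open",round(s["opening"],4),"F",s["force"].round(1),"q6",s["q"][5].round(2))
    dh=0 if head is None else (head-h+np.pi/2)%np.pi-np.pi/2
    tgt=np.cross
    z=np.array([np.cos(h+dh),np.sin(h+dh),0]);y=np.array([0,0,-1.]);x=np.cross(y,z)
    rv=(r.inv()*R.from_matrix(np.c_[x,y,z])).as_rotvec()
    print("dtool total (mm)",(M.T@d*1e3).round(1),"rot deg",np.degrees(rv).round(2),"world d",d.round(4))
    for k in range(n):
        rk=r*R.from_rotvec(rv*k/n); print((rk.inv().apply(d/n)).round(4),np.degrees(rv/n).round(2))
E
python3 - <<'E'
from h import *
plan([.545,.056,.26],-.15,14)
E
```

```text
t 1.4 pos [0.2652 0.5382 0.2376] head 1.113 ydown [ 0.  0. -1.] open 0.0931 F [ 0.  -0.1  0.1] q6 -0.09
dtool total (mm) [ 464.2  -22.4 -308.9] rot deg [-0.   72.37 -0.  ] world d [ 0.2798 -0.4822  0.0224]
[ 0.0332 -0.0016 -0.0221] [-0.    5.17 -0.  ]
[ 0.035  -0.0016 -0.019 ] [-0.    5.17 -0.  ]
[ 0.0366 -0.0016 -0.0158] [-0.    5.17 -0.  ]
[ 0.0378 -0.0016 -0.0124] [-0.    5.17 -0.  ]
[ 0.0388 -0.0016 -0.0089] [-0.    5.17 -0.  ]
[ 0.0395 -0.0016 -0.0054] [-0.    5.17 -0.  ]
[ 0.0398 -0.0016 -0.0018] [-0.    5.17 -0.  ]
[ 0.0398 -0.0016  0.0018] [-0.    5.17 -0.  ]
[ 0.0395 -0.0016  0.0053] [-0.    5.17 -0.  ]
[ 0.0388 -0.0016  0.0089] [-0.    5.17 -0.  ]
[ 0.0379 -0.0016  0.0123] [-0.    5.17 -0.  ]
[ 0.0366 -0.0016  0.0157] [-0.    5.17 -0.  ]
[ 0.035  -0.0016  0.0189] [-0.    5.17 -0.  ]
[ 0.0332 -0.0016  0.022 ] [-0.    5.17 -0.  ]
```

carry_out --motion '[0.033, -0.002, -0.022, 0, 5.2, 0, 1, 0.035, -0.002, -0.019, 0, 5.2, 0, 1, 0.037, -0.002, -0.016, 0, 5.2, 0, 1, 0.038, -0.002, -0.012, 0, 5.2, 0, 1, 0.039, -0.002, -0.009, 0, 5.2, 0, 1]'

```text
t: 1.9
tool_pos: [0.3646, 0.3635, 0.2468]
orientation: [-1.449, 0.718, -0.716]
force: [0.2, 0.1, 0.1]
opening: 0.0931
```

carry_out --motion '[0.039, -0.002, -0.005, 0, 5.2, 0, 1, 0.04, -0.002, -0.002, 0, 5.2, 0, 1, 0.04, -0.002, 0.002, 0, 5.2, 0, 1, 0.039, -0.002, 0.005, 0, 5.2, 0, 1, 0.039, -0.002, 0.009, 0, 5.2, 0, 1]'

```text
t: 2.4
tool_pos: [0.4643, 0.1824, 0.2581]
orientation: [-1.286, 1.075, -1.076]
force: [1.3, -0.4, -0.3]
opening: 0.0927
```

```bash
python3 - <<'E'
from h import *
plan([.545,.056,.26],-.15,5)
E
```

```text
t 2.4 pos [0.4643 0.1824 0.2581] head 0.18 ydown [ 0.002  0.002 -1.   ] open 0.0927 F [ 1.3 -0.4 -0.3] q6 0.09
dtool total (mm) [138.8  -2.   56.8] rot deg [-0.11 18.89 -0.1 ] world d [ 0.0807 -0.1264  0.0019]
[ 0.0278 -0.0004  0.0114] [-0.02  3.78 -0.02]
[ 0.0269 -0.0004  0.0132] [-0.02  3.78 -0.02]
[ 0.026  -0.0004  0.0149] [-0.02  3.78 -0.02]
[ 0.025  -0.0004  0.0166] [-0.02  3.78 -0.02]
[ 0.0238 -0.0004  0.0182] [-0.02  3.78 -0.02]
```

carry_out --motion '[0.035, 0, 0.014, 0, 5.0, 0, 1, 0.034, 0, 0.017, 0, 5.0, 0, 1, 0.032, 0, 0.02, 0, 5.0, 0, 1, 0.031, 0, 0.022, 0, 5.0, 0, 1, 0, 0, 0, 0, 0, 0, 0]'

```text
t: 2.9
tool_pos: [0.5475, 0.0428, 0.2595]
orientation: [-1.107, 1.346, -1.351]
force: [0.2, 0.1, -0.4]
opening: 0.0886
```

```bash
python3 - <<'E'
from h import *
plan([.56,.056,.26],-.15,3)
im=imaging.read_camera("wrist");cv2.imwrite("pics/w1.png",im);print(imaging.camera_model("wrist"))
plan([.56,.056,.26],-.15,3)
E
```

```text
t 2.9 pos [0.5475 0.0428 0.2595] head -0.192 ydown [ 0.006  0.001 -1.   ] open 0.0886 F [ 0.2  0.1 -0.4] q6 0.18
dtool total (mm) [-15.4  -0.4   9.8] rot deg [-0.3  -2.42 -0.11] world d [0.0125 0.0132 0.0005]
[-0.0051 -0.0001  0.0033] [-0.1  -0.81 -0.04]
[-0.0051 -0.0002  0.0033] [-0.1  -0.81 -0.04]
[-0.005  -0.0002  0.0034] [-0.1  -0.81 -0.04]
{'K': array([[318.67200526,   0.        , 311.89698346],
       [  0.        , 318.67200526, 198.88169062],
       [  0.        ,   0.        ,   1.        ]]), 'position': array([0.55921766, 0.11086718, 0.40643025]), 'orientation': array([ 2.87716183, -0.27262409, -0.02852194])}
t 2.95 pos [0.5467 0.0445 0.2595] head -0.189 ydown [ 0.005  0.002 -1.   ] open 0.0848 F [-0.   0.9 -0.4] q6 0.18
dtool total (mm) [-13.8  -0.5  10.9] rot deg [-0.26 -2.24 -0.17] world d [0.0133 0.0115 0.0005]
[-0.0046 -0.0002  0.0036] [-0.09 -0.75 -0.06]
[-0.0045 -0.0002  0.0037] [-0.09 -0.75 -0.06]
[-0.0045 -0.0002  0.0038] [-0.09 -0.75 -0.06]
```

View pics/w1.png

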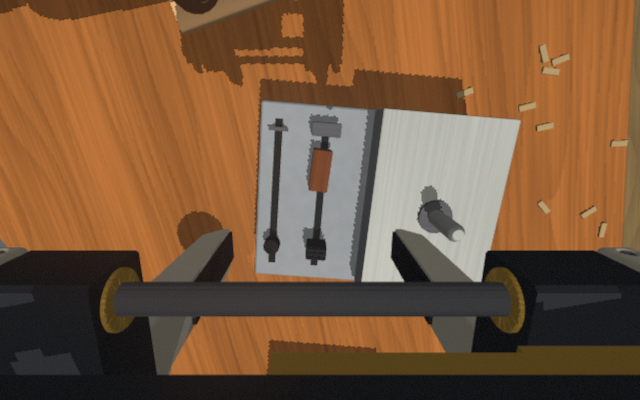

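```bash
python3 - <<'E'
from h import *
im=cv2.imread("pics/w1.png")
cv2.imwrite("pics/w1z.png",cv2.resize(im[90:290,245:525],None,fx=2.8,fy=2.8,interpolation=cv2.INTER_CUBIC))
E
```

```text
(no output)
```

View pics/w1z.png

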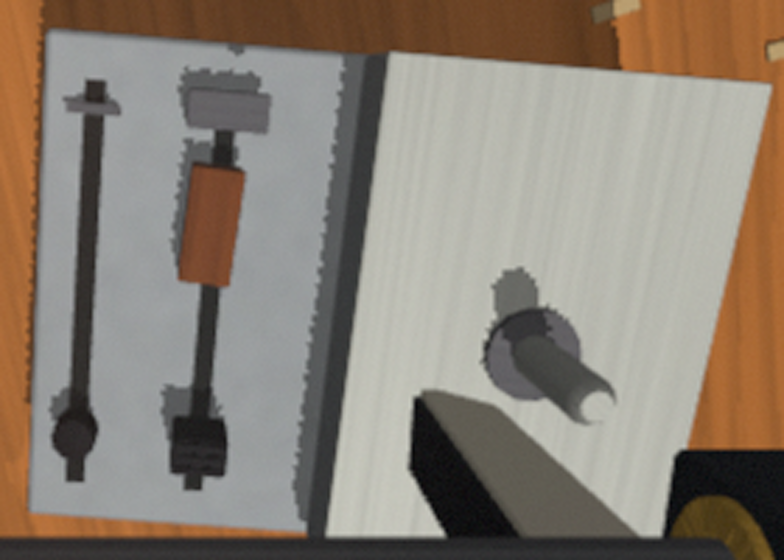

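```bash
python3 - <<'E'
from h import *
from fit import W
from scipy.optimize import least_squares
cm={'K':np.array([[318.672,0,311.897],[0,318.672,198.882],[0,0,1]]),'position':np.array([0.55921766, 0.11086718, 0.40643025]), 'orientation':np.array([ 2.87716183, -0.27262409, -0.02852194])}
P=lambda u,v:(245+u/2.8,90+v/2.8)
L=np.array([[-125,100,60],[-125,-100,60],[-5,100,100],[125,100,100],[60,0,104],[60,0,154]])/1e3
q=np.array([P(46,30),P(30,512),P(388,52),P(772,85),P(532,353),P(598,403)])
f=lambda p:(proj("wrist",W(p,L),cm)-q).ravel()
r=least_squares(f,[.6,0,-.27]);p=r.x;print(p.round(4),r.fun.reshape(-1,2).round(1)); print("spindle",W(p,np.array([[.06,0,.104]])), at("wrist",q[4],.104,cm),at("wrist",q[5],.154,cm))
o=[at("wrist",P(*x),.078,cm) for x in((192,163),(244,168),(228,286),(179,279))]
print(np.round(o,4),np.mean(o,0).round(4)); e=(o[0]+o[1]-o[2]-o[3])/2; print("len",np.linalg.norm(e),"yaw",np.arctan2(-e[0],e[1]),"w",np.linalg.norm(o[0]-o[1]))
print("tab",at("wrist",P(199,436),.087,cm))
E
```

```text
[ 0.6058  0.0082 -0.2654] [[-0.9 -1. ]
 [-1.3  1.5]
 [ 0.1 -0.6]
 [ 0.8 -1.3]
 [ 1.   1. ]
 [-0.   1.2]]
spindle [[ 0.6637444  -0.00758299  0.104     ]] [ 0.66289639 -0.00634167  0.104     ] [ 0.66385609 -0.00650259  0.154     ]
[[0.5564 0.0797 0.078 ]
 [0.5747 0.0744 0.078 ]
 [0.5612 0.0318 0.078 ]
 [0.5435 0.038  0.078 ]] [0.559 0.056 0.078]
len 0.044161473132070854 yaw -0.30412541132615833 w 0.019108780612048355
tab [ 0.53976285 -0.02217378  0.087     ]
```

```bash
python3 - <<'E'
from h import *
plan([.559,.056,.13],-.30,5)
E
```

```text
t 2.95 pos [0.5467 0.0445 0.2595] head -0.189 ydown [ 0.005  0.002 -1.   ] open 0.0848 F [-0.   0.9 -0.4] q6 0.18
dtool total (mm) [-13.2 129.5   9.4] rot deg [-0.24  6.36 -0.18] world d [ 0.0123  0.0115 -0.1295]
[-0.0026  0.0259  0.0019] [-0.05  1.27 -0.04]
[-0.0027  0.0259  0.0018] [-0.05  1.27 -0.04]
[-0.0028  0.0259  0.0018] [-0.05  1.27 -0.04]
[-0.0028  0.0259  0.0018] [-0.05  1.27 -0.04]
[-0.0029  0.0259  0.0017] [-0.05  1.27 -0.04]
```

carry_out --motion '[-0.0035, 0.03, 0.002, 0, 1.6, 0, 0.1, -0.0035, 0.03, 0.002, 0, 1.6, 0, 0.1, -0.0035, 0.03, 0.002, 0, 1.6, 0, 0.1, -0.003, 0.03, 0.002, -0.2, 1.6, 0, 0.1, 0, 0, 0, 0, 0, 0, 0.1]'

```text
t: 3.45
tool_pos: [0.5579, 0.0612, 0.1384]
orientation: [-1.046, 1.423, -1.421]
force: [-1.2, 0.2, -0.8]
opening: 0.0512
```

```bash
python3 - <<'E'
from h import *
plan([.559,.056,.084],-.30,4)
E
```

```text
t 3.45 pos [0.5579 0.0612 0.1384] head -0.296 ydown [ 0.005  0.005 -1.   ] open 0.0512 F [-1.2  0.2 -0.8] q6 0.31
dtool total (mm) [ 5.  54.4  2.4] rot deg [-0.2   0.2  -0.38] world d [ 0.0011 -0.0052 -0.0544]
[0.0013 0.0136 0.0006] [-0.05  0.05 -0.1 ]
[0.0012 0.0136 0.0006] [-0.05  0.05 -0.1 ]
[0.0012 0.0136 0.0006] [-0.05  0.05 -0.1 ]
[0.0012 0.0136 0.0006] [-0.05  0.05 -0.1 ]
```

carry_out --motion '[0.002, 0.014, 0.001, -0.1, 0, -0.2, 0.1, 0.002, 0.014, 0.001, -0.1, 0, -0.2, 0.1, 0.001, 0.014, 0.001, 0, 0, 0, 0.1, 0, 0.006, 0, 0, 0, 0, 0.1, 0, 0, 0, 0, 0, 0, 0.1]'

```text
t: 3.95
tool_pos: [0.5611, 0.057, 0.0913]
orientation: [-1.054, 1.416, -1.422]
force: [-1.5, -0.7, -0.2]
opening: 0.0513
```

```bash
python3 - <<'E'
from h import *
plan([.559,.056,.084],-.30,1)
im=imaging.read_camera("wrist");cv2.imwrite("pics/w2.png",im)
E
```

```text
t 3.95 pos [0.5611 0.057  0.0913] head -0.29 ydown [ 0.005 -0.    -1.   ] open 0.0513 F [-1.5 -0.7 -0.2] q6 0.3
dtool total (mm) [ 1.5  7.3 -1.7] rot deg [-0.27  0.56 -0.05] world d [-0.0021 -0.001  -0.0073]
[ 0.0015  0.0073 -0.0017] [-0.27  0.56 -0.05]
```

View pics/w2.png

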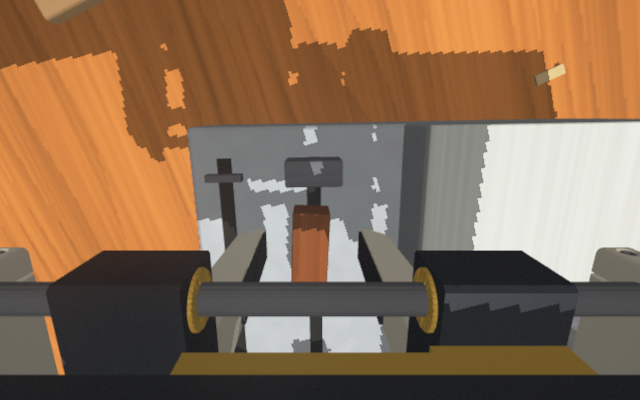

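Offcut (310,245) sits centred between the fingers (245 and 375), aligned with them. Lower a bit and grip.

carry_out --motion '[0.001, 0.006, -0.001, -0.2, 0.4, 0, 0.1, 0, 0.001, 0, 0, 0, 0, -0.8, 0, 0, 0, 0, 0, 0, -0.8, 0, 0, 0, 0, 0, 0, -0.8, 0, 0, 0, 0, 0, 0, -0.8]' --squeeze 20

```text
t: 4.5
tool_pos: [0.5616, 0.056, 0.0864]
orientation: [-1.048, 1.422, -1.427]
force: [0.2, 0.0, 0.9]
opening: 0.0233
```

```bash
python3 - <<'E'
from h import *
plan([.559,.056,.2],-.30,1)
E
```

```text
t 4.5 pos [0.5616 0.056  0.0864] head -0.298 ydown [ 0.005  0.001 -1.   ] open 0.0233 F [0.2 0.  0.9] q6 0.31
dtool total (mm) [   0.5 -113.6   -1.9] rot deg [-0.27  0.1  -0.12] world d [-0.0026 -0.      0.1136]
[ 0.0005 -0.1136 -0.0019] [-0.27  0.1  -0.12]
```

Tips at 67 mm, 11 mm of grip. Let it finish closing, then lift.

carry_out --motion '[0, 0, 0, 0, 0, 0, -0.8, 0, 0, 0, 0, 0, 0, -0.8, 0, -0.005, 0, 0, 0, 0, -0.8, 0, -0.04, 0, 0, 0, 0, -0.8, 0, -0.04, 0, 0, 0, 0, -0.8]'

```text
t: 5.0
tool_pos: [0.5566, 0.0559, 0.1672]
orientation: [-1.059, 1.431, -1.422]
force: [0.7, -0.7, 0.4]
opening: 0.0193
```

```bash
python3 - <<'E'
from h import *
print(np.mean([[.4,-.357],[.4415,-.212],[.593,-.254],[.55,-.4005]],0))
plan([.496,-.306,.22],-.27,10)
E
```

```text
[ 0.496125 -0.305875]
t 5.0 pos [0.5566 0.0559 0.1672] head -0.298 ydown [-0.007  0.001 -1.   ] open 0.0193 F [ 0.7 -0.7  0.4] q6 0.31
dtool total (mm) [363.8 -52.5  48.1] rot deg [ 0.42 -1.62  0.09] world d [-0.0606 -0.3619  0.0528]
[ 0.0364 -0.0053  0.0048] [ 0.04 -0.16  0.01]
[ 0.0364 -0.0053  0.0047] [ 0.04 -0.16  0.01]
[ 0.0364 -0.0053  0.0046] [ 0.04 -0.16  0.01]
[ 0.0364 -0.0053  0.0045] [ 0.04 -0.16  0.01]
[ 0.0364 -0.0053  0.0044] [ 0.04 -0.16  0.01]
[ 0.0364 -0.0053  0.0043] [ 0.04 -0.16  0.01]
[ 0.0365 -0.0053  0.0042] [ 0.04 -0.16  0.01]
[ 0.0365 -0.0053  0.0041] [ 0.04 -0.16  0.01]
[ 0.0365 -0.0053  0.004 ] [ 0.04 -0.16  0.01]
[ 0.0365 -0.0053  0.0039] [ 0.04 -0.16  0.01]
```

carry_out --motion '[0.02, -0.025, 0.003, 0, 0, 0, -0.8, 0.036, -0.015, 0.005, 0, 0, 0, -0.8, 0.04, -0.005, 0.005, 0, 0, 0, -0.8, 0.04, -0.005, 0.005, 0, 0, 0, -0.8, 0.04, -0.005, 0.005, 0, 0, 0, -0.8]'

```text
t: 5.5
tool_pos: [0.5307, -0.1197, 0.2345]
orientation: [-1.053, 1.414, -1.421]
force: [0.3, 0.0, 0.5]
opening: 0.0197
```

carry_out --motion '[0.036, 0, 0.005, 0, 0, 0, -0.8, 0.036, 0, 0.005, 0, 0, 0, -0.8, 0.036, 0, 0.005, 0, 0, 0, -0.8, 0.036, 0, 0.005, 0, 0, 0, -0.8, 0.015, 0, 0.002, 0, 0, 0, -0.8]'

```text
t: 6.0
tool_pos: [0.5045, -0.2879, 0.2392]
orientation: [-1.049, 1.41, -1.428]
force: [0.3, 0.6, -0.3]
opening: 0.0197
```

```bash
python3 - <<'E'
from h import *
plan([.496,-.306,.04],-.27,5)
E
```

```text
t 6.0 pos [ 0.5045 -0.2879  0.2392] head -0.291 ydown [ 0.012 -0.003 -1.   ] open 0.0197 F [ 0.3  0.6 -0.3] q6 -0.32
dtool total (mm) [ 19.8 199.2  -5.4] rot deg [-0.71 -1.23  0.  ] world d [-0.0085 -0.0181 -0.1992]
[ 0.004   0.0398 -0.0011] [-0.14 -0.25  0.  ]
[ 0.0039  0.0398 -0.001 ] [-0.14 -0.25  0.  ]
[ 0.0039  0.0398 -0.0009] [-0.14 -0.25  0.  ]
[ 0.0039  0.0398 -0.0008] [-0.14 -0.25  0.  ]
[ 0.0039  0.0398 -0.0008] [-0.14 -0.25  0.  ]
```

carry_out --motion '[0.005, 0.04, -0.001, -0.3, -0.3, 0, -0.8, 0.005, 0.04, -0.001, -0.2, -0.3, 0, -0.8, 0.004, 0.04, -0.001, -0.1, -0.3, 0, -0.8, 0.003, 0.035, -0.001, 0, 0, 0, -0.8, 0, 0.02, 0, 0, 0, 0, -0.8]'

```text
t: 6.5
tool_pos: [0.501, -0.3084, 0.0665]
orientation: [-1.058, 1.398, -1.422]
force: [-0.6, -0.1, 0.1]
opening: 0.0195
```

```bash
python3 - <<'E'
from h import *
plan([.496,-.306,.04],-.27,5)
E
```

```text
t 6.5 pos [ 0.501  -0.3084  0.0665] head -0.279 ydown [ 0.013 -0.007 -1.   ] open 0.0195 F [-0.6 -0.1  0.1] q6 -0.36
dtool total (mm) [-1.  26.4 -5.8] rot deg [-0.82 -0.52  0.2 ] world d [-0.005   0.0024 -0.0265]
[-0.0002  0.0053 -0.0012] [-0.16 -0.1   0.04]
[-0.0002  0.0053 -0.0011] [-0.16 -0.1   0.04]
[-0.0002  0.0053 -0.0011] [-0.16 -0.1   0.04]
[-0.0002  0.0053 -0.0011] [-0.16 -0.1   0.04]
[-0.0002  0.0053 -0.0011] [-0.16 -0.1   0.04]
```

carry_out --motion '[0, 0.013, -0.002, -0.3, 0, 0, -0.8, 0, 0.012, -0.002, -0.3, 0, 0, -0.8, 0, 0, 0, 0, 0, 0, 0, 0, 0, 0, 0, 0, 0, 0, 0, 0, 0, 0, 0, 0, 0]'

```text
t: 7.0
tool_pos: [0.4971, -0.3053, 0.0394]
orientation: [-1.066, 1.41, -1.412]
force: [-0.0, 0.9, -0.0]
opening: 0.0395
```

carry_out --motion '[0, 0, 0, 0, 0, 0, 0, 0, -0.02, 0, 0, 0, 0, 0, 0, -0.05, 0, 0, 0, 0, 0, 0, -0.05, 0, 0, 0, 0, 0, 0, -0.05, 0, 0, 0, 0, 0]'

```text
t: 7.5
tool_pos: [0.4943, -0.3027, 0.2085]
orientation: [-1.069, 1.419, -1.405]
force: [1.3, -1.0, 0.3]
opening: 0.0462
```

```bash
python3 - <<'E'
from h import *
im=imaging.read_camera("wrist");cv2.imwrite("pics/w3.png",im)
im=imaging.read_camera("scene");cv2.imwrite("pics/s3.png",cv2.resize(im[140:320,140:500],None,fx=2.2,fy=2.2))
S=np.array
p=S([.6057,.0088]);y=-.269;c,s=np.cos(y),np.sin(y)
w=lambda a,b:p+S([c*a-s*b,s*a+c*b])
print("behind",w(-.055,-.076),"home",w(-.055,.0445))
b=w(-.055,-.079)
plan([*b,.2],-.269,10)
E
```

```text
behind [ 0.53247962 -0.04984961] home [0.56450461 0.06631687]
t 7.6 pos [ 0.4985 -0.3058  0.2168] head -0.278 ydown [ 0.005 -0.005 -1.   ] open 0.0466 F [ 2.  -0.7  0.4] q6 -0.36
dtool total (mm) [-252.5   15.6  -37.6] rot deg [-0.36 -0.5   0.22] world d [ 0.0331  0.2531 -0.0168]
[-0.0253  0.0016 -0.0038] [-0.04 -0.05  0.02]
[-0.0253  0.0016 -0.0037] [-0.04 -0.05  0.02]
[-0.0253  0.0016 -0.0037] [-0.04 -0.05  0.02]
[-0.0253  0.0016 -0.0037] [-0.04 -0.05  0.02]
[-0.0253  0.0016 -0.0037] [-0.04 -0.05  0.02]
[-0.0253  0.0016 -0.0036] [-0.04 -0.05  0.02]
[-0.0253  0.0016 -0.0036] [-0.04 -0.05  0.02]
[-0.0253  0.0016 -0.0036] [-0.04 -0.05  0.02]
[-0.0253  0.0017 -0.0036] [-0.04 -0.05  0.02]
[-0.0253  0.0017 -0.0036] [-0.04 -0.05  0.02]
```

View pics/s3.png

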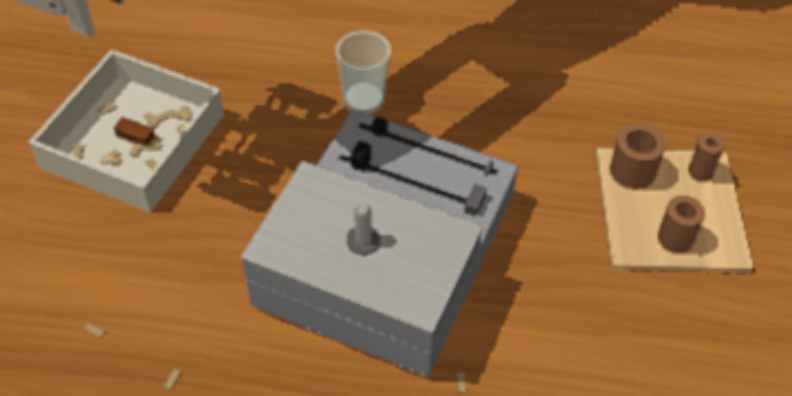

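carry_out --motion '[-0.035, 0, -0.005, 0, 0, 0, -1, -0.045, 0, -0.007, 0, 0, 0, -1, -0.045, 0, -0.007, 0, 0, 0, -1, -0.045, 0, -0.007, 0, 0, 0, -1, -0.04, 0, -0.006, 0, 0, 0, -1]'

```text
t: 8.1
tool_pos: [0.5294, -0.096, 0.2239]
orientation: [-1.051, 1.395, -1.437]
force: [0.8, -0.4, -1.5]
opening: 0.0112
```

carry_out --motion '[-0.025, 0, -0.003, 0, 0, 0, -1, -0.01, 0.01, 0, 0, 0, 0, -1, 0, 0.01, 0, 0, 0, 0, -1, 0, 0.01, 0, 0, 0, 0, -1, 0, 0, 0, 0, 0, 0, -1]'

```text
t: 8.6
tool_pos: [0.5388, -0.0581, 0.1935]
orientation: [-1.05, 1.386, -1.436]
force: [0.5, -0.1, -0.0]
opening: 0.0004
```

```bash
cat >> h.py <<'E'
_p=np.array([.6057,.0088]);_c,_s=np.cos(-.269),np.sin(-.269)
w=lambda a,b:_p+np.array([_c*a-_s*b,_s*a+_c*b])
def loc(X): d=np.array(X[:2])-_p; return np.array([_c*d[0]+_s*d[1],-_s*d[0]+_c*d[1]])
E
python3 - <<'E'
from h import *
plan([*w(-.055,-.079),.095],-.269,5); print(loc(robot.read_state()["tool_pos"]))
E
```

```text
t 8.6 pos [ 0.5388 -0.0581  0.1935] head -0.282 ydown [ 0.027 -0.015 -1.   ] open 0.0004 F [ 0.5 -0.1 -0. ] q6 0.09
dtool total (mm) [ -3.9  98.2 -11.3] rot deg [-1.7  -0.74  0.44] world d [-0.0071  0.0054 -0.0985]
[-0.0008  0.0196 -0.0023] [-0.34 -0.15  0.09]
[-0.0008  0.0196 -0.0021] [-0.34 -0.15  0.09]
[-0.0007  0.0197 -0.002 ] [-0.34 -0.15  0.09]
[-0.0007  0.0197 -0.0019] [-0.34 -0.15  0.09]
[-0.0007  0.0197 -0.0018] [-0.34 -0.15  0.09]
[-0.04671109 -0.08229083]
```

carry_out --motion '[0, 0.026, -0.003, -0.5, -0.2, 0.1, -1, -0.001, 0.026, -0.003, -0.5, -0.2, 0.1, -1, -0.001, 0.026, -0.002, -0.4, -0.2, 0.1, -1, 0, 0.016, -0.002, -0.3, 0, 0.1, -1, 0, 0, 0, 0, 0, 0, -1]'

```text
t: 9.1
tool_pos: [0.5306, -0.0614, 0.0957]
orientation: [-1.065, 1.412, -1.413]
force: [-0.4, 1.2, -0.3]
opening: 0.0007
```

```bash
python3 - <<'E'
from h import *
plan([*w(-.055,.042),.095],-.269,6); print(loc(robot.read_state()["tool_pos"]))
E
```

```text
t 9.1 pos [ 0.5306 -0.0614  0.0957] head -0.28 ydown [-0.001 -0.002 -1.   ] open 0.0007 F [-0.4  1.2 -0.3] q6 0.07
dtool total (mm) [-129.7    0.4   -2.7] rot deg [ 0.04 -0.63  0.1 ] world d [ 0.0333  0.1254 -0.0007]
[-0.0216  0.0001 -0.0004] [ 0.01 -0.11  0.02]
[-0.0216  0.0001 -0.0004] [ 0.01 -0.11  0.02]
[-0.0216  0.0001 -0.0004] [ 0.01 -0.11  0.02]
[-0.0216  0.0001 -0.0003] [ 0.01 -0.11  0.02]
[-0.0216  0.0001 -0.0003] [ 0.01 -0.11  0.02]
[-0.0216  0.0001 -0.0002] [ 0.01 -0.11  0.02]
[-0.05376758 -0.08769268]
```

carry_out --motion '[-0.016, 0, 0, 0, -0.1, 0, -1, -0.016, 0, 0, 0, -0.1, 0, -1, -0.018, 0, 0, 0, -0.1, 0, -1, -0.018, 0, 0, 0, -0.1, 0, -1, -0.018, 0, 0, 0, -0.1, 0, -1]'

```text
t: 9.6
tool_pos: [0.557, 0.0226, 0.0997]
orientation: [-1.067, 1.405, -1.414]
force: [-1.3, -3.7, -2.2]
opening: 0.0003
```

```bash
python3 - <<'E'
from h import *
plan([*w(-.055,.042),.095],-.269,3); print(loc(robot.read_state()["tool_pos"]))
E
```

```text
t 9.6 pos [0.557  0.0226 0.0997] head -0.276 ydown [ 0.002 -0.005 -1.   ] open 0.0003 F [-1.3 -3.7 -2.2] q6 0.23
dtool total (mm) [-41.6   4.5  -4.7] rot deg [-0.19 -0.39  0.24] world d [ 0.0068  0.0413 -0.0047]
[-0.0139  0.0015 -0.0016] [-0.06 -0.13  0.08]
[-0.0139  0.0015 -0.0015] [-0.06 -0.13  0.08]
[-0.0139  0.0015 -0.0015] [-0.06 -0.13  0.08]
[-0.05061068  0.00040636]
```

carry_out --motion '[-0.014, 0.004, -0.002, 0, 0, 0, -1, -0.013, 0.003, -0.002, 0, 0, 0, -1, -0.008, 0.001, -0.001, 0, 0, 0, -1, -0.003, 0, 0, 0, 0, 0, -1, 0, 0, 0, 0, 0, 0, -1]'

```text
t: 10.1
tool_pos: [0.5656, 0.0641, 0.0949]
orientation: [-1.069, 1.395, -1.418]
force: [0.5, -3.0, 0.2]
opening: 0.0006
```

```bash
python3 - <<'E'
from h import *
plan([*w(-.055,.0445),.095],-.269,3); print(loc(robot.read_state()["tool_pos"]))
E
```

```text
t 10.1 pos [0.5656 0.0641 0.0949] head -0.271 ydown [ 0.008 -0.011 -1.   ] open 0.0006 F [ 0.5 -3.   0.2] q6 0.31
dtool total (mm) [-1.8 -0.1 -1.6] rot deg [-0.59 -0.14  0.5 ] world d [-0.0011  0.0022  0.0001]
[-0.0006 -0.     -0.0005] [-0.2  -0.05  0.17]
[-0.0006 -0.     -0.0005] [-0.2  -0.05  0.17]
[-0.0006 -0.     -0.0005] [-0.2  -0.05  0.17]
[-0.05338325  0.04268692]
```

carry_out --motion '[-0.002, 0, 0, 0, 0, 0, -1, -0.002, 0, 0, 0, 0, 0, -1, -0.003, 0, 0, 0, 0, 0, -1, -0.003, 0, 0, 0, 0, 0, -1, -0.003, 0, 0, 0, 0, 0, -1]'

```text
t: 10.6
tool_pos: [0.5658, 0.0647, 0.0951]
orientation: [-1.088, 1.393, -1.435]
force: [-5.8, -14.2, 6.2]
opening: 0.0004
```

```bash
python3 - <<'E'
from h import *
s=robot.read_state();print(s["tool_pos"],s["force"],loc(s["tool_pos"]))
E
```

```text
[0.56580044 0.06469953 0.09507937] [ -5.757519   -14.23612608   6.24497271] [-0.05332093  0.04328521]
```

carry_out --motion '[-0.005, 0, 0, 0, 0, 0, -1, -0.006, 0, 0, 0, 0, 0, -1, 0.008, 0, 0, 0, 0, 0, -1, 0.01, -0.02, 0, 0, 0, 0, -1, 0.02, -0.05, 0, 0, 0, 0, -0.5]'

```text
t: 11.1
tool_pos: [0.5508, 0.0322, 0.1587]
orientation: [-1.116, 1.402, -1.443]
force: [0.8, -1.6, -0.4]
opening: 0.0049
```

carry_out --motion '[0.02, -0.05, 0, 0, 0, 0, 0, 0.01, -0.05, 0, 0, 0, 0, 0, 0, -0.02, 0, 0, 0, 0, 0, 0, 0, 0, 0, 0, 0, 0, 0, 0, 0, 0, 0, 0, 0]'

```text
t: 11.6
tool_pos: [0.5467, 0.0083, 0.2898]
orientation: [-1.105, 1.398, -1.445]
force: [0.3, -0.1, -0.6]
opening: 0.0433
```

```bash
python3 - <<'E'
from h import *
s=robot.read_state();print(s["tool_pos"],s["force"])
print(imaging.camera_model("wrist"))
im=imaging.read_camera("wrist");cv2.imwrite("pics/w4.png",im)
print(imaging.camera_model("wrist"))
E
```

```text
[0.54672588 0.00832008 0.289843  ] [ 0.28831549 -0.07947274 -0.62470183]
{'K': array([[318.67200526,   0.        , 311.89698346],
       [  0.        , 318.67200526, 198.88169062],
       [  0.        ,   0.        ,   1.        ]]), 'position': array([0.56840943, 0.07997742, 0.43318756]), 'orientation': array([ 2.81421643, -0.39574451, -0.06430487])}
{'K': array([[318.67200526,   0.        , 311.89698346],
       [  0.        , 318.67200526, 198.88169062],
       [  0.        ,   0.        ,   1.        ]]), 'position': array([0.56834843, 0.08005434, 0.4327753 ]), 'orientation': array([ 2.81413305, -0.39539433, -0.06521295])}
```

View pics/w4.png

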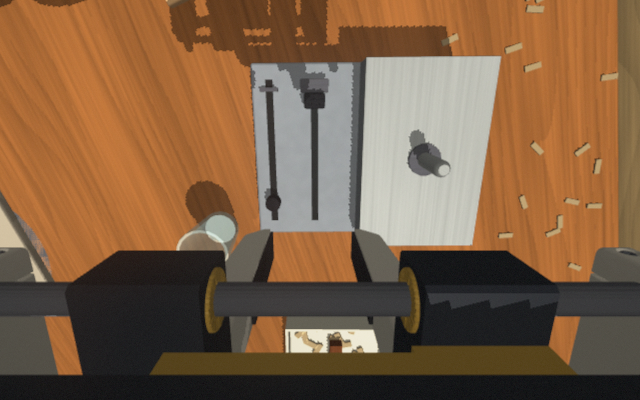

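```bash
python3 - <<'E'
from h import *
im=cv2.imread("pics/w4.png")
cv2.imwrite("pics/w4z.png",cv2.resize(im[50:200,250:470],None,fx=3.5,fy=3.5,interpolation=cv2.INTER_CUBIC))
print(proj("wrist",[[*w(-.055+a,y),z] for a,y,z in ((-.011,.052,.087),(.011,.052,.087),(-.011,.068,.087),(.011,.068,.087))])-[250,50])
print((proj("wrist",[[*w(-.055+a,y),z] for a,y,z in ((-.011,.052,.087),(.011,.052,.087),(-.011,.068,.087),(.011,.068,.087),(.115,0,.104),(.115,0,.154))])-[250,50])*3.5)
E
```

```text
[[52.50055664 56.34010026]
 [73.61105597 56.10633455]
 [52.19709737 40.12696123]
 [73.61491924 39.88274274]]
[[183.75194823 197.19035093]
 [257.6386959  196.37217093]
 [182.68984079 140.44436429]
 [257.65221734 139.58959959]
 [610.33417626 376.30489132]
 [676.08458728 410.61177538]]
```

View pics/w4z.png

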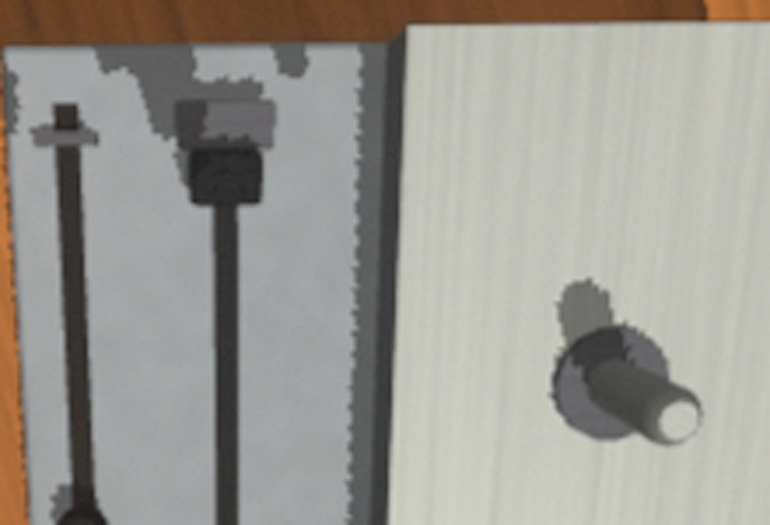

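```bash
python3 - <<'E'
from h import *
plan([.55,.27,.24],0,7); 
cm={'K':np.array([[318.672,0,311.897],[0,318.672,198.882],[0,0,1]]),'position':np.array([0.56838, 0.080, 0.433]), 'orientation':np.array([ 2.8142, -0.3956, -0.0648])}
print(at("wrist",(250+611/3.5,50+383/3.5),.104,cm),at("wrist",(250+680/3.5,50+420/3.5),.154,cm))
E
```

```text
t 11.65 pos [0.5465 0.0084 0.2894] head -0.28 ydown [-0.016 -0.045 -0.999] open 0.0451 F [-0.5  1.   0.2] q6 0.23
dtool total (mm) [-254.4   37.7  -68.9] rot deg [  0.57 -16.05   2.67] world d [ 0.0035  0.2616 -0.0494]
[-0.0363  0.0054 -0.0098] [ 0.08 -2.29  0.38]
[-0.0367  0.0056 -0.0084] [ 0.08 -2.29  0.38]
[-0.0369  0.0058 -0.0069] [ 0.08 -2.29  0.38]
[-0.0371  0.0061 -0.0054] [ 0.08 -2.29  0.38]
[-0.0373  0.0063 -0.004 ] [ 0.08 -2.29  0.38]
[-0.0374  0.0066 -0.0025] [ 0.08 -2.29  0.38]
[-0.0374  0.0068 -0.001 ] [ 0.08 -2.29  0.38]
[ 0.6635809  -0.00929996  0.104     ] [ 0.6643113  -0.00996586  0.154     ]
```

carry_out --motion '[-0.036, 0.004, -0.01, 0.1, -2.3, 0.5, 0.3, -0.037, 0.005, -0.009, 0.1, -2.3, 0.5, 0.3, -0.037, 0.006, -0.007, 0.1, -2.3, 0.5, 0.3, -0.037, 0.006, -0.005, 0.1, -2.3, 0.5, 0.3, -0.037, 0.006, -0.004, 0.1, -2.3, 0.4, 0.3]'

```text
t: 12.15
tool_pos: [0.5444, 0.1976, 0.2438]
orientation: [-1.187, 1.275, -1.265]
force: [1.1, 0.6, 0.6]
opening: 0.0606
```

carry_out --motion '[-0.034, 0.006, -0.003, 0.1, -2.3, 0.2, 0.3, -0.03, 0.006, -0.001, 0, -2, 0, 0.3, 0, 0, 0, 0, 0, 0, 0.3, 0, 0, 0, 0, 0, 0, 0.3, 0, 0, 0, 0, 0, 0, 0.3]'

```text
t: 12.65
tool_pos: [0.5357, 0.2677, 0.2155]
orientation: [-1.244, 1.225, -1.194]
force: [-0.7, 0.1, -0.1]
opening: 0.0604
```

```bash
python3 - <<'E'
from h import *
plan([.55,.27,.24],0,1)
cm=imaging.camera_model("wrist")
im=imaging.read_camera("wrist");cv2.imwrite("pics/w5.png",im);print(cm)
for t in("sleeve_mid","sleeve_big","sleeve_small"):
    for r in models.outline_of("wrist",t)[:2]: print(t,r["confidence"],r["pixel"],at("wrist",r["pixel"],.067,cm))
E
```

```text
t 12.65 pos [0.5357 0.2677 0.2155] head 0.007 ydown [-0.034 -0.009 -0.999] open 0.0604 F [-0.7  0.1 -0.1] q6 0.37
dtool total (mm) [ -2.  -25.   13.5] rot deg [1.94 0.4  0.49] world d [0.0143 0.0023 0.0245]
[-0.002  -0.025   0.0135] [1.94 0.4  0.49]
{'K': array([[318.67200526,   0.        , 311.89698346],
       [  0.        , 318.67200526, 198.88169062],
       [  0.        ,   0.        ,   1.        ]]), 'position': array([0.54042878, 0.33684175, 0.36155693]), 'orientation': array([ 2.87759101,  0.01714639, -0.04808638])}
sleeve_mid 0.86 [336.5, 144.4] [0.55298128 0.30917944 0.067     ]
sleeve_big 0.91 [242.7, 184.8] [0.46473464 0.2700846  0.067     ]
sleeve_small 0.84 [231.7, 104.4] [0.45846994 0.34360079 0.067     ]
```

View pics/w5.png

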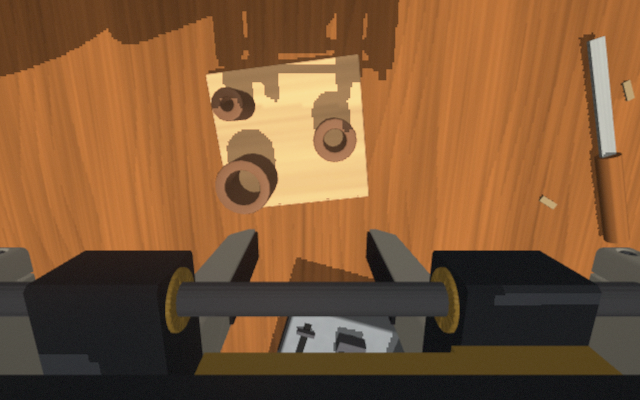

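```bash
python3 - <<'E'
from h import *
im=cv2.imread("pics/w5.png")
cm={'K':np.array([[318.672,0,311.897],[0,318.672,198.882],[0,0,1]]),'position':np.array([0.54042878, 0.33684175, 0.36155693]), 'orientation':np.array([ 2.87759101,  0.01714639, -0.04808638])}
cv2.imwrite("pics/w5z.png",cv2.resize(im[100:180,290:390],None,fx=6,fy=6,interpolation=cv2.INTER_CUBIC))
a=np.linspace(0,6.28,40)
for k in((.5515,.3135),(.552,.312)):
  P=proj("wrist",np.c_[k[0]+.02*np.cos(a),k[1]+.02*np.sin(a),0*a+.067],cm);print(P.min(0),P.max(0),(P-[290,100]).min(0)*6,(P-[290,100]).max(0)*6)
plan([.5515,.3135,.125],0,5)
E
```

```text
[313.08441947 116.90431939] [357.06370535 161.4484527 ] [138.50651683 101.42591634] [402.38223212 368.69071617]
[313.61733104 118.63952271] [357.54269111 163.06591825] [141.70398624 111.83713626] [405.25614669 378.39550953]
t 12.85 pos [0.5369 0.2674 0.2174] head 0.006 ydown [-0.031 -0.007 -0.999] open 0.0605 F [-0.5 -0.1  0.2] q6 0.37
dtool total (mm) [-46.7  91.5  17.7] rot deg [1.77 0.33 0.42] world d [ 0.0146  0.0461 -0.0924]
[-0.0093  0.0183  0.0035] [0.35 0.07 0.08]
[-0.0093  0.0183  0.0034] [0.35 0.07 0.08]
[-0.0093  0.0184  0.0033] [0.35 0.07 0.08]
[-0.0093  0.0184  0.0032] [0.35 0.07 0.08]
[-0.0092  0.0184  0.0031] [0.35 0.07 0.08]
```

View pics/w5z.png

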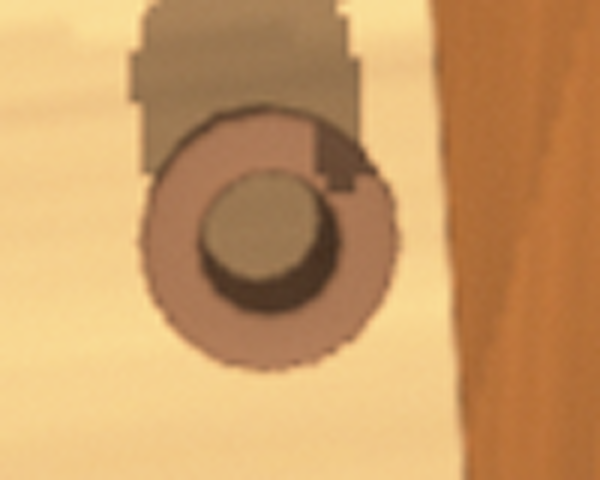

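carry_out --motion '[-0.011, 0.019, 0.004, 0.4, 0.1, 0.1, 0.5, -0.011, 0.02, 0.004, 0.4, 0.1, 0.1, 0.5, -0.011, 0.02, 0.004, 0.4, 0.1, 0.1, 0.5, -0.009, 0.02, 0.004, 0.4, 0, 0.1, 0.5, 0, 0, 0, 0, 0, 0, 0.5]'

```text
t: 13.35
tool_pos: [0.5562, 0.307, 0.1407]
orientation: [-1.199, 1.211, -1.216]
force: [0.4, -1.2, -1.5]
opening: 0.0697
```

```bash
python3 - <<'E'
from h import *
plan([.5515,.3135,.05],0,4)
E
```

```text
t 13.35 pos [0.5562 0.307  0.1407] head -0.007 ydown [ 0.007  0.003 -1.   ] open 0.0697 F [ 0.4 -1.2 -1.5] q6 0.43
dtool total (mm) [-6.2 90.7 -5.4] rot deg [-0.39 -0.41 -0.16] world d [-0.0047  0.0065 -0.0907]
[-0.0015  0.0227 -0.0013] [-0.1  -0.1  -0.04]
[-0.0016  0.0227 -0.0013] [-0.1  -0.1  -0.04]
[-0.0016  0.0227 -0.0013] [-0.1  -0.1  -0.04]
[-0.0016  0.0227 -0.0012] [-0.1  -0.1  -0.04]
```

carry_out --motion '[-0.003, 0.02, -0.003, -0.2, -0.2, -0.1, 0.5, -0.003, 0.02, -0.002, -0.2, -0.2, -0.1, 0.5, -0.001, 0.005, 0, 0, 0, 0, 0.5, 0, 0, 0, 0, 0, 0, 0.5, 0, 0, 0, 0, 0, 0, 0.5]'

```text
t: 13.85
tool_pos: [0.5545, 0.3126, 0.0995]
orientation: [-1.204, 1.208, -1.213]
force: [-1.1, 0.4, 0.7]
opening: 0.07
```

```bash
python3 - <<'E'
from h import *
plan([.5515,.3135,.05],0,4)
im=imaging.read_camera("wrist");cv2.imwrite("pics/w6.png",im)
E
```

```text
t 13.85 pos [0.5545 0.3126 0.0995] head -0.003 ydown [ 0.005  0.001 -1.   ] open 0.07 F [-1.1  0.4  0.7] q6 0.44
dtool total (mm) [-0.8 49.4 -3.2] rot deg [-0.27 -0.16 -0.05] world d [-0.003   0.0009 -0.0495]
[-0.0002  0.0124 -0.0008] [-0.07 -0.04 -0.01]
[-0.0002  0.0124 -0.0008] [-0.07 -0.04 -0.01]
[-0.0002  0.0124 -0.0008] [-0.07 -0.04 -0.01]
[-0.0002  0.0124 -0.0008] [-0.07 -0.04 -0.01]
```

View pics/w6.png

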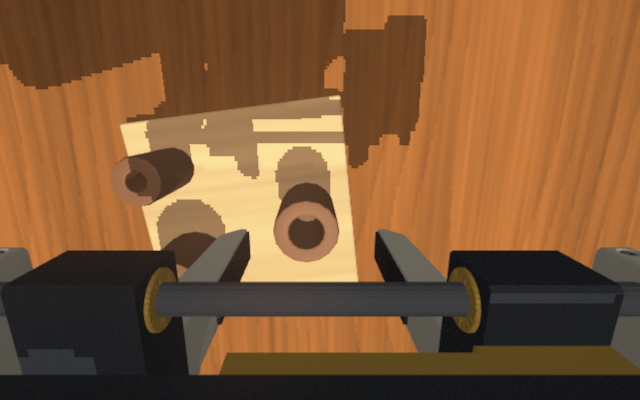

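carry_out --motion '[0, 0.015, -0.001, -0.1, -0.1, 0, 0.5, 0, 0.014, -0.001, -0.1, 0, 0, 0.5, 0, 0.014, -0.001, 0, 0, 0, 0.5, 0, 0.004, 0, 0, 0, 0, 0.5, 0, 0, 0, 0, 0, 0, 0.5]'

```text
t: 14.4
tool_pos: [0.5522, 0.3127, 0.0497]
orientation: [-1.205, 1.209, -1.21]
force: [0.1, -0.5, 0.1]
opening: 0.0696
```

```bash
python3 - <<'E'
from h import *
plan([.5515,.3135,.05],0,1)
im=imaging.read_camera("wrist");cv2.imwrite("pics/w7.png",im)
E
```

```text
t 14.4 pos [0.5522 0.3127 0.0497] head -0.001 ydown [ 0.003  0.002 -1.   ] open 0.0696 F [ 0.1 -0.5  0.1] q6 0.44
dtool total (mm) [-0.8 -0.3 -0.7] rot deg [-0.17 -0.07 -0.1 ] world d [-0.0007  0.0008  0.0003]
[-0.0008 -0.0003 -0.0007] [-0.17 -0.07 -0.1 ]
```

View pics/w7.png

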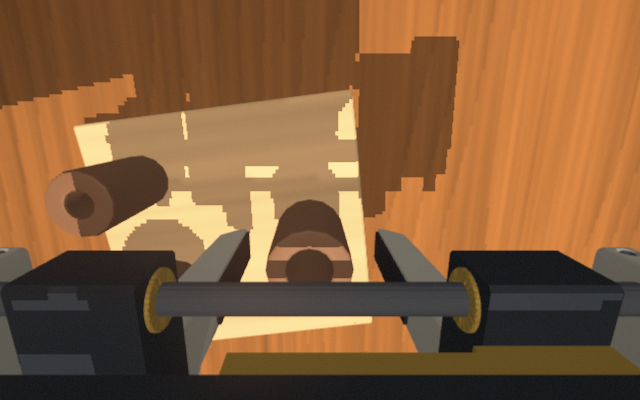

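Sleeve (310,265) is centred between the fingers (245/378). Grip.

carry_out --motion '[0, 0, 0, 0, 0, 0, -0.5, 0, 0, 0, 0, 0, 0, -0.5, 0, 0, 0, 0, 0, 0, -0.5, 0, 0, 0, 0, 0, 0, -0.5, 0, 0, 0, 0, 0, 0, -0.5]' --squeeze 25

```text
t: 14.95
tool_pos: [0.5533, 0.3133, 0.0518]
orientation: [-1.203, 1.207, -1.21]
force: [-0.2, -0.5, -2.0]
opening: 0.0389
```

carry_out --motion '[0, 0, 0, 0, 0, 0, -0.5, 0, -0.005, 0, 0, 0, 0, -0.5, 0, -0.03, 0, 0, 0, 0, -0.5, 0, -0.04, 0, 0, 0, 0, -0.5, 0, -0.04, 0, 0, 0, 0, -0.5]'

```text
t: 15.45
tool_pos: [0.5478, 0.3106, 0.162]
orientation: [-1.218, 1.215, -1.209]
force: [1.3, -0.2, -0.4]
opening: 0.0389
```

```bash
python3 - <<'E'
from h import *
plan([.6635,-.007,.225],0,10)
E
```

```text
t 15.45 pos [0.5478 0.3106 0.162 ] head -0.001 ydown [-0.009 -0.004 -1.   ] open 0.0389 F [ 1.3 -0.2 -0.4] q6 0.44
dtool total (mm) [317.7 -62.9 115.6] rot deg [ 0.5  -0.07  0.21] world d [ 0.1157 -0.3176  0.063 ]
[ 0.0318 -0.0063  0.0116] [ 0.05 -0.01  0.02]
[ 0.0318 -0.0063  0.0116] [ 0.05 -0.01  0.02]
[ 0.0318 -0.0063  0.0116] [ 0.05 -0.01  0.02]
[ 0.0318 -0.0063  0.0116] [ 0.05 -0.01  0.02]
[ 0.0318 -0.0063  0.0116] [ 0.05 -0.01  0.02]
[ 0.0318 -0.0063  0.0116] [ 0.05 -0.01  0.02]
[ 0.0318 -0.0063  0.0116] [ 0.05 -0.01  0.02]
[ 0.0318 -0.0063  0.0116] [ 0.05 -0.01  0.02]
[ 0.0318 -0.0063  0.0116] [ 0.05 -0.01  0.02]
[ 0.0318 -0.0063  0.0116] [ 0.05 -0.01  0.02]
```

carry_out --motion '[0.02, -0.025, 0.007, 0, 0, 0, -0.5, 0.034, -0.02, 0.012, 0, 0, 0, -0.5, 0.034, -0.006, 0.012, 0, 0, 0, -0.5, 0.034, -0.002, 0.012, 0, 0, 0, -0.5, 0.034, 0, 0.012, 0, 0, 0, -0.5]'

```text
t: 15.95
tool_pos: [0.607, 0.1564, 0.2298]
orientation: [-1.206, 1.2, -1.205]
force: [0.3, -0.2, 0.3]
opening: 0.0386
```

carry_out --motion '[0.034, 0, 0.012, 0, 0, 0, -0.5, 0.034, 0, 0.012, 0, 0, 0, -0.5, 0.034, 0, 0.012, 0, 0, 0, -0.5, 0.02, 0, 0.008, 0, 0, 0, -0.5, 0, 0, 0, 0, 0, 0, -0.5]'

```text
t: 16.45
tool_pos: [0.6544, 0.0246, 0.233]
orientation: [-1.201, 1.2, -1.211]
force: [-0.2, 0.4, -1.4]
opening: 0.0389
```

```bash
python3 - <<'E'
from h import *
plan([.6635,-.007,.215],0,4)
E
```

```text
t 16.45 pos [0.6544 0.0246 0.233 ] head 0.003 ydown [ 0.011  0.001 -1.   ] open 0.0389 F [-0.2  0.4 -1.4] q6 -0.04
dtool total (mm) [31.6 18.1  8.8] rot deg [-0.62  0.15 -0.08] world d [ 0.0091 -0.0316 -0.018 ]
[0.0079 0.0045 0.0022] [-0.15  0.04 -0.02]
[0.0079 0.0045 0.0022] [-0.15  0.04 -0.02]
[0.0079 0.0045 0.0022] [-0.15  0.04 -0.02]
[0.0079 0.0045 0.0023] [-0.15  0.04 -0.02]
```

carry_out --motion '[0.012, 0.005, 0.003, -0.2, 0, 0, -0.5, 0.011, 0.005, 0.003, -0.2, 0, 0, -0.5, 0.008, 0.004, 0.002, -0.2, 0, 0, -0.5, 0.002, 0.002, 0, 0, 0, 0, -0.5, 0, 0, 0, 0, 0, 0, -0.5]'

```text
t: 16.95
tool_pos: [0.6623, -0.0087, 0.2153]
orientation: [-1.211, 1.208, -1.203]
force: [-0.2, 0.8, -1.0]
opening: 0.0389
```

```bash
python3 - <<'E'
from h import *
plan([.6635,-.007,.205],0,1)
for c,(a,b,d,e) in (("scene",(170,290,240,380)),("top",(100,190,270,370)),("wrist",(150,400,200,450))):
    im=imaging.read_camera(c); cv2.imwrite(f"pics/p8_{c}.png",cv2.resize(im[a:b,d:e],None,fx=3 if c=="wrist" else 5,fy=3 if c=="wrist" else 5,interpolation=cv2.INTER_CUBIC)[:600])
plan([.6635,-.007,.205],0,1)
E
```

```text
t 16.95 pos [ 0.6623 -0.0087  0.2153] head 0.004 ydown [-0.002  0.002 -1.   ] open 0.0389 F [-0.2  0.8 -1. ] q6 -0.1
dtool total (mm) [-1.6 10.3  1.2] rot deg [ 0.11  0.25 -0.14] world d [ 0.0012  0.0017 -0.0103]
[-0.0016  0.0103  0.0012] [ 0.11  0.25 -0.14]
t 17.1 pos [ 0.6626 -0.0082  0.2161] head 0.005 ydown [-0.001  0.002 -1.   ] open 0.0389 F [-0.4  0.2 -0.9] q6 -0.1
dtool total (mm) [-1.2 11.1  0.9] rot deg [ 0.05  0.29 -0.13] world d [ 0.0009  0.0012 -0.0111]
[-0.0012  0.0111  0.0009] [ 0.05  0.29 -0.13]
```

View pics/p8_scene.png

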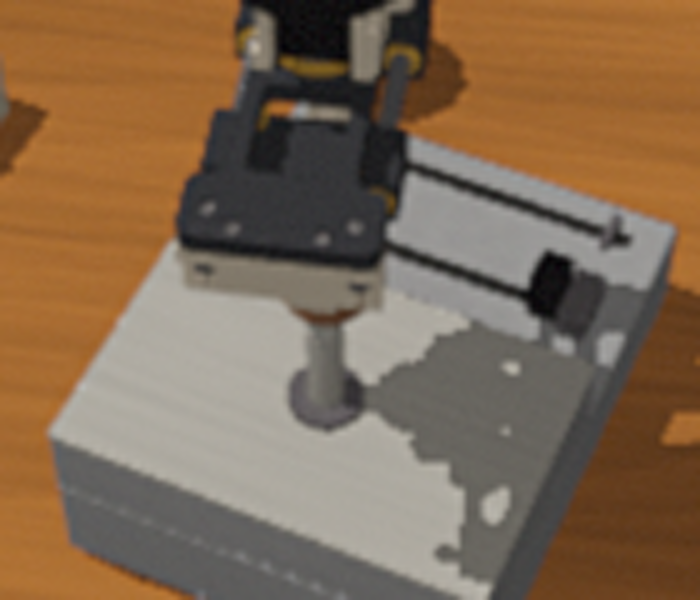

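View pics/p8_top.png

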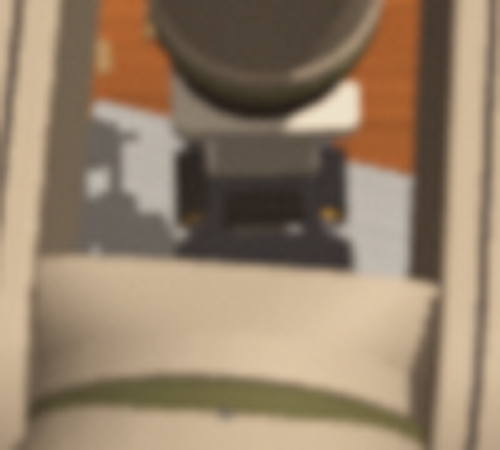

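View pics/p8_wrist.png

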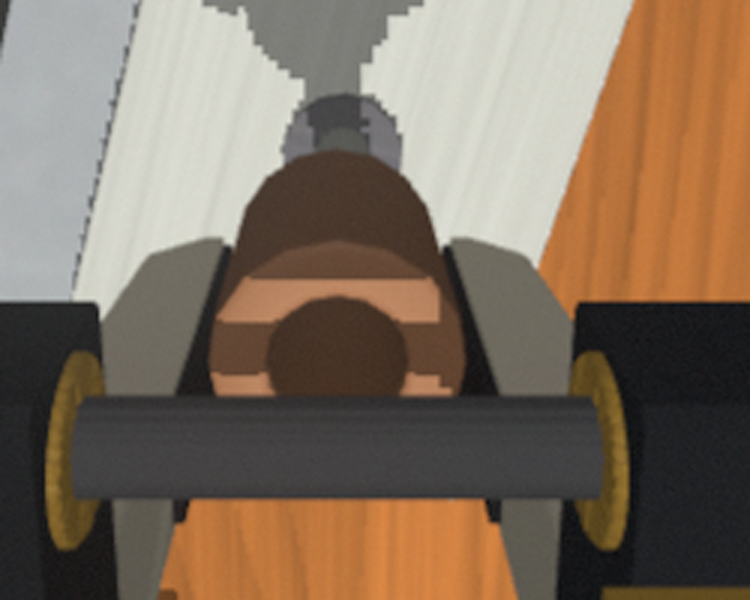

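```bash
python3 - <<'E'
from h import *
s=robot.read_state();T=s["tool_pos"];print(T)
cw=lambda u,v:(200+u/3,150+v/3); cs=lambda u,v:(240+u/5,170+v/5)
b=T[2]-.0398
print("bottom z",b)
print("wrist sleeve x",at("wrist",cw(337.5,350),b+.055), "far edge bottom", at("wrist",cw(340,150),b)-[0,.02,0])
print("wrist flange",at("wrist",cw(344,120),.104),"far edge-17",at("wrist",cw(344,93),.104)-[0,.017,0])
# scene: predicted pixel of sleeve bottom front edge & spindle for TCP-based
for n,X in (("spindle seat",[.6635,-.007,.104]),("spindle front base",[.6635,-.007,.108]),("sleeve bottom ctr",[T[0],T[1],b]),("tip",[.6635,-.007,.154])):
    q=proj("scene",[X])[0]; print(n,((q-[240,170])*5).round(1))
a=np.linspace(0,6.28,60)
for n,c,r,z in (("sleeve",T[:2],.02,b),("flange",(.6635,-.007),.017,.104)):
    q=(proj("scene",np.c_[c[0]+r*np.cos(a),c[1]+r*np.sin(a),0*a+z])-[240,170])*5; print(n,q.min(0).round(1),q.max(0).round(1))
    q=(proj("wrist",np.c_[c[0]+r*np.cos(a),c[1]+r*np.sin(a),0*a+z])-[200,150])*3; print(n,"wrist",q.min(0).round(1),q.max(0).round(1))
E
```

```text
[ 0.66257552 -0.00821217  0.21613424]
bottom z 0.17633424028939906
wrist sleeve x [ 0.66304732 -0.00631821  0.23133424] far edge bottom [ 0.66348169 -0.00959086  0.17633424]
wrist flange [6.64886020e-01 8.49916162e-05 1.04000000e-01] far edge-17 [ 0.66482683 -0.00927723  0.104     ]
spindle seat [325.  395.5]
spindle front base [324.9 390.1]
sleeve bottom ctr [321.2 291.3]
tip [324.2 326.2]
sleeve [271.8 252.4] [370.6 331.3]
sleeve wrist [238.3 143.4] [431.7 326.1]
flange [285.2 362.9] [364.8 428.7]
flange wrist [278.1  84.9] [399.6 202.6]
```

carry_out --motion '[-0.001, 0.006, 0.001, 0, 0.2, 0, -0.5, 0, 0.006, 0, 0, 0, 0, -0.5, 0, 0, 0, 0, 0, 0, -0.5, 0, 0, 0, 0, 0, 0, -0.5, 0, 0, 0, 0, 0, 0, -0.5]'

```text
t: 17.6
tool_pos: [0.6636, -0.0055, 0.2035]
orientation: [-1.209, 1.208, -1.205]
force: [-0.1, 0.5, 0.0]
opening: 0.0386
```

```bash
python3 - <<'E'
from h import *
plan([.6638,-.0072,.19],0,1)
E
```

```text
t 17.6 pos [ 0.6636 -0.0055  0.2035] head 0.003 ydown [-0.     0.003 -1.   ] open 0.0386 F [-0.1  0.5  0. ] q6 -0.09
dtool total (mm) [ 1.7 13.5  0.2] rot deg [ 0.01  0.17 -0.14] world d [ 0.0002 -0.0017 -0.0135]
[0.0017 0.0135 0.0002] [ 0.01  0.17 -0.14]
```

carry_out --motion '[0.0015, 0.004, 0, 0, 0, 0, -0.5, 0, 0.004, 0, 0, 0, 0, -0.5, 0, 0.004, 0, 0, 0, 0, -0.5, 0, 0, 0, 0, 0, 0, -0.5, 0, 0, 0, 0, 0, 0, -0.5]'

```text
t: 18.1
tool_pos: [0.6637, -0.0073, 0.1905]
orientation: [-1.209, 1.208, -1.205]
force: [0.2, -0.7, 0.1]
opening: 0.0388
```

```bash
python3 - <<'E'
from h import *
plan([.6638,-.0072,.17],0,1)
im=imaging.read_camera("scene");cv2.imwrite("pics/s9.png",cv2.resize(im[170:290,240:380],None,fx=5,fy=5,interpolation=cv2.INTER_CUBIC))
E
```

```text
t 18.1 pos [ 0.6637 -0.0073  0.1905] head 0.003 ydown [ 0.     0.002 -1.   ] open 0.0388 F [ 0.2 -0.7  0.1] q6 -0.09
dtool total (mm) [-0.1 20.5  0.1] rot deg [-0.    0.16 -0.14] world d [ 0.0001  0.0001 -0.0205]
[-0.0001  0.0205  0.0001] [-0.    0.16 -0.14]
```

View pics/s9.png

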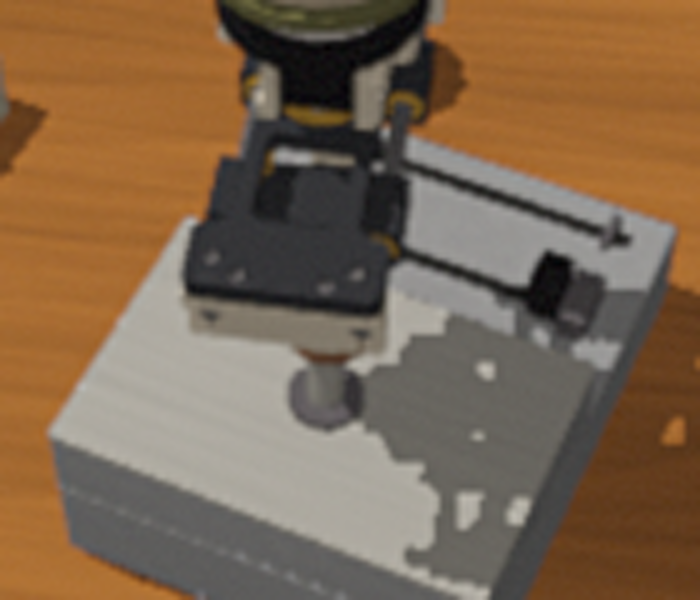

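carry_out --motion '[0, 0.004, 0, 0, 0, 0, -0.5, 0, 0.004, 0, 0, 0, 0, -0.5, 0, 0.004, 0, 0, 0, 0, -0.5, 0, 0, 0, 0, 0, 0, -0.5, 0, 0, 0, 0, 0, 0, -0.5]'

```text
t: 18.65
tool_pos: [0.6636, -0.0073, 0.1774]
orientation: [-1.209, 1.208, -1.205]
force: [0.5, -0.0, -1.0]
opening: 0.0388
```

```bash
python3 - <<'E'
from h import *
plan([.6638,-.0072,.1438],0,1);print(robot.read_state()["wrist_torque"])
E
```

```text
t 18.65 pos [ 0.6636 -0.0073  0.1774] head 0.003 ydown [-0.     0.003 -1.   ] open 0.0388 F [ 0.5 -0.  -1. ] q6 -0.09
dtool total (mm) [ 0.  33.6  0.2] rot deg [ 0.    0.16 -0.14] world d [ 0.0002  0.0001 -0.0336]
[0.     0.0336 0.0002] [ 0.    0.16 -0.14]
[-0.07715389  0.063426    0.03386971]
```

Over the spindle with no contact force; continue.

carry_out --motion '[0, 0.006, 0, 0, 0, 0, -0.5, 0, 0.006, 0, 0, 0, 0, -0.5, 0, 0.006, 0, 0, 0, 0, -0.5, 0, 0.006, 0, 0, 0, 0, -0.5, 0, 0, 0, 0, 0, 0, -0.5]'

```text
t: 19.15
tool_pos: [0.6634, -0.0072, 0.1509]
orientation: [-1.209, 1.209, -1.205]
force: [-0.4, -0.2, -0.1]
opening: 0.0392
```

```bash
python3 - <<'E'
from h import *
plan([.6638,-.0072,.1438],0,1);print(robot.read_state()["wrist_torque"])
E
```

```text
t 19.15 pos [ 0.6634 -0.0072  0.1509] head 0.003 ydown [-0.     0.003 -1.   ] open 0.0392 F [-0.4 -0.2 -0.1] q6 -0.09
dtool total (mm) [0.  7.1 0.4] rot deg [ 0.02  0.16 -0.15] world d [ 0.0004 -0.     -0.0071]
[0.     0.0071 0.0004] [ 0.02  0.16 -0.15]
[-0.02159981  0.0724598   0.02614647]
```

carry_out --motion '[0, 0.003, 0, 0, 0, 0, -0.5, 0, 0.002, 0, 0, 0, 0, -0.5, 0, 0.001, 0, 0, 0, 0, -0.5, 0, 0.001, 0, 0, 0, 0, -0.5, 0, 0.001, 0, 0, 0, 0, -0.5]'

```text
t: 19.65
tool_pos: [0.6638, -0.0072, 0.1436]
orientation: [-1.208, 1.208, -1.206]
force: [-5.6, 0.9, 9.7]
opening: 0.0394
```

carry_out --motion '[0, 0.001, 0, 0, 0, 0, -0.5, 0, 0.001, 0, 0, 0, 0, -0.5, 0, 0.001, 0, 0, 0, 0, -0.5, 0, 0.001, 0, 0, 0, 0, -0.5, 0, 0.001, 0, 0, 0, 0, -0.5]'

```text
t: 20.15
tool_pos: [0.6652, -0.0072, 0.1436]
orientation: [-1.205, 1.204, -1.208]
force: [-3.6, 0.5, 5.8]
opening: 0.0392
```

carry_out --motion '[0, 0, 0, 0, 0, 0, 0.3, 0, 0, 0, 0, 0, 0, 0.3, 0, 0, 0, 0, 0, 0, 0.3, 0, 0, 0, 0, 0, 0, 0.3, 0, 0, 0, 0, 0, 0, 0.3]'

```text
t: 20.65
tool_pos: [0.6656, -0.0073, 0.1433]
orientation: [-1.205, 1.203, -1.208]
force: [-0.3, 0.7, 0.1]
opening: 0.0604
```

```bash
python3 - <<'E'
from h import *
plan([.6638,-.0072,.25],0,1)
im=imaging.read_camera("wrist");cv2.imwrite("pics/w10.png",im)
E
```

```text
t 20.65 pos [ 0.6656 -0.0073  0.1433] head 0.003 ydown [ 0.006  0.002 -1.   ] open 0.0604 F [-0.3  0.7  0.1] q6 -0.09
dtool total (mm) [  -0.3 -106.7   -1.1] rot deg [-0.34  0.17 -0.11] world d [-1.800e-03  1.000e-04  1.067e-01]
[-0.0003 -0.1067 -0.0011] [-0.34  0.17 -0.11]
```

View pics/w10.png

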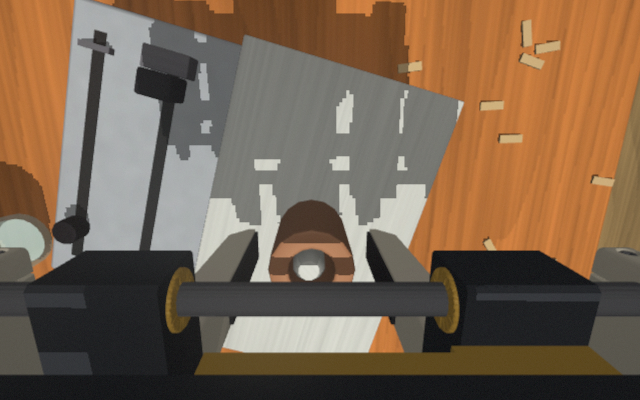

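The spindle tip shows in the bore at (308,265), with clear gaps to both fingers (250 and 372), and the lock is against its stop at (162,80). Retreat straight up.

carry_out --motion '[0, -0.01, 0, 0, 0, 0, 0.4, 0, -0.02, 0, 0, 0, 0, 0.4, 0, -0.03, 0, 0, 0, 0, 0.4, 0, -0.04, 0, 0, 0, 0, 0.4, 0, -0.04, 0, 0, 0, 0, 0.4]'

```text
t: 21.2
tool_pos: [0.6607, -0.0072, 0.2807]
orientation: [-1.215, 1.215, -1.2]
force: [0.1, -0.4, 0.1]
opening: 0.0654
```

carry_out --motion '[-0.04, -0.02, 0, 0, 0, 0, 0.4, -0.045, 0, -0.02, 0, 0, 0, 0.4, -0.045, 0, -0.02, 0, 0, 0, 0.4, -0.045, 0, -0.02, 0, 0, 0, 0.4, -0.045, 0, -0.02, 0, 0, 0, 0.4]'

```text
t: 21.7
tool_pos: [0.5845, 0.212, 0.3168]
orientation: [-1.195, 1.209, -1.219]
force: [0.2, 0.4, 0.3]
opening: 0.0649
```

carry_out --motion '[-0.03, 0, -0.02, 0, 0, 0, 0.4, 0, 0, 0, 0, 0, 0, 0.4, 0, 0, 0, 0, 0, 0, 0.4, 0, 0, 0, 0, 0, 0, 0.4, 0, 0, 0, 0, 0, 0, 0.4]'

```text
t: 22.2
tool_pos: [0.5619, 0.2482, 0.3211]
orientation: [-1.193, 1.202, -1.214]
force: [-0.0, -0.7, 0.6]
opening: 0.0649
```

```bash
python3 - <<'E'
from h import *
s=robot.read_state();print(s["tool_pos"],s["force"],s["t"])
im=imaging.read_camera("scene");cv2.imwrite("pics/s11.png",cv2.resize(im[140:320,140:500],None,fx=2.2,fy=2.2,interpolation=cv2.INTER_CUBIC))
cv2.imwrite("pics/s11b.png",cv2.resize(im[170:290,240:380],None,fx=5,fy=5,interpolation=cv2.INTER_CUBIC))
a=np.linspace(0,6.28,60)
for z in (.159,.104):
    q=(proj("scene",np.c_[.6638+.02*np.cos(a),-.007+.02*np.sin(a),0*a+z])-[240,170])*5; print(q.min(0).round(1),q.max(0).round(1))
E
```

```text
[0.56188134 0.24815909 0.3210826 ] [-0.02539433 -0.73101563  0.64182138] 22.2
[275.2 280.7] [372.8 359.4]
[278.  357.8] [371.7 435.2]
```

View pics/s11.png

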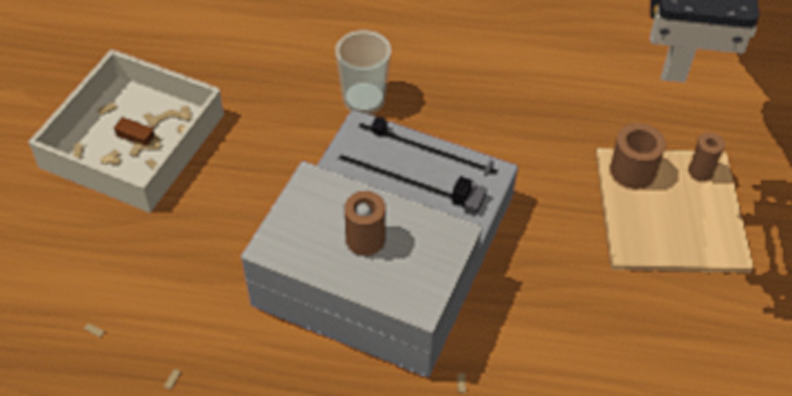

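View pics/s11b.png

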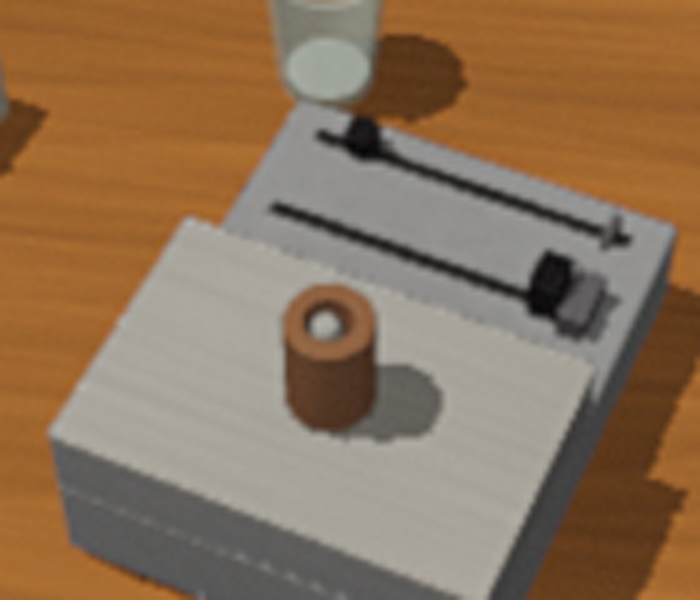

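```bash
python3 - <<'E'
from h import *
print(robot.close_job())
E
```

```text
the job is handed in; nothing more can be done
None
```

I put the offcut in the scrap tray, pushed the lock slide home against its stop block, lowered the middle sleeve onto the flange, and handed the job in at about 22 s. No verdict came back, so these results rest on my own checks:

- **Offcut:** the last scene picture shows it lying free near the middle of the tray.
- **Lock:** the tab sat flush against its stop block in the pictures, and it did not move when I pushed with about 15 N. One wrist view put it about 2 mm off the computed home position. The spindle was off by the same amount in that view, so I took it as camera error.
- **Sleeve:**
  - It went over the spindle with no contact force until it met the flange at about 10 N, with the gripper within a millimetre of the computed seated height (TCP 0.1436 m against 0.1438 m).
  - After release it stands upright with the spindle tip in its bore. Its outline in the scene picture matches the seated position to within about a pixel.
- **Left alone:** the dust slide, the other two sleeves and the glass look unmoved. The arm ended about 0.3 m above the bench over the board, touching nothing.

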